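Reload the analyser's cartridge drawer

ROBOT

A 6-joint arm with a two-finger parallel gripper is mounted at the origin on the work surface. World frame = base frame: x ahead of the robot, y to its left, z up, the work surface at z = 0. Lengths are in mm, angles in rad, forces in N, time in s.
With the tool pointing down it reaches from about 300 to 775 mm from the base axis. Payload 14.6 kg.
Tool frame: the origin (TCP) lies at the very end of the fingers, on their centre line; the grasp point (between the pads) lies manip.grasp_offset behind it (manip.grasp_offset is the distance from the TCP to the grasp point, in mm); z points along the fingers, y is the direction in which the jaws open and shut (so a half turn about z gives the same grasp; the last joint's range is limited). The gripper opens to 94 mm and grips with 3 to 60 N. Pads are 16 mm wide; open, the fingers measure 119 mm over their backs; the gripper's body (75 mm by 177 mm) begins 78 mm behind the grasp point.
Start: joints at [1.152, 0.3, 1.521, -0, 1.321, -0.067], TCP at [189.52, 516.305, 205.446] pointing down, gripper open.
Joint ranges: [-3.03, 3.03], [-0.79, 2.21], [0.23, 2.52], [-1.04, 4.18], [0, 3.07], [-2.55, 2.55]. Speed limits (rad/s): [2.22, 2.22, 2.57, 3.14, 3.14, 3.14].

INTERFACE

Orientations are given as [roll, pitch, yaw] about the fixed x, y, z axes, in that order (R = Rz(yaw) Ry(pitch) Rx(roll)).
In Python, from cell import manip gives the robot as it stands.
- The arm moves only by the tool send_rows, never from a script. Its argument "commands" is a list of rows, each a list of 2 entries, a list of its own where there are three numbers: the shift along the tool's x, y, z in m, then the turn about the tool's z in rad. A call has exactly 8 rows; each row is the pose to reach, as a shift and turn from the pose commanded when the call began, along the tool's axes at that moment; what a row does not reach only later rows make up. A row lasts 1/12 s, in which the tool goes at most 41.7 mm and 7.16 degrees, less where a joint would pass 70% of its speed; a pose out of reach is approached as far as the arm can. A call with a gripper value outside its range is refused whole. "hand" is the closure, from -1 (fully open) to 1 (shut), so that 0 is half open, set as the call begins (left out, the last holds). The fingers move at their own pace and stop on an object; "force" is the grip in N (left out, the last holds). Time passes only in rows, so rows that repeat a pose let the fingers close, or fill a call up. It gives the time, the measured TCP pose, the force and the opening at its end, in the units of the state.
- manip.read_state(): the state, without advancing time (a new reading comes with each control period).
- manip.camera(name): name is "scene" or "side" or "wrist"; returns the picture (420x560x3 uint8, red, green, blue); there is no depth.
- manip.camera_model(name): a dict with "K" (3x3 intrinsics, pixels), "eye" and "attitude" of the camera in the world; the wrist camera has in their place "mount" (4x4, takes a point from camera to tool coordinates, whose origin is the TCP and whose axes are the flange's). Camera axes: x right, y down, z forward; pixel columns grow to the right and rows downward; lengths in mm; the calibration is good to about 2 mm. A picture is of the moment at which its call begins: read the wrist's pose just before it. camera_model takes no time and is no camera call.
- manip.sign_off(): hands the job in, once; it reports no verdict.
The state is a dict: "clock": time; "joints": joint angles; "qd": joint speeds; "effort": joint torques, N m; "eef_pos": TCP position; "eef_rot": TCP orientation; "wrist_force": force on the tool from outside, world axes, zero at the start; "moment": the same for the moment, N m; "finger_gap": finger opening in mm.
Only numpy, scipy, OpenCV 4.12 (cv2) and the standard library are available. Lean on these libraries where they do the work, as an engineer would, in place of code of your own. Each camera call takes 0.05 s, during which the arm holds its last target.

TASK

First clear the tube rack from in front of the analyser and stand it squarely on the black rubber mat; only then pull the loading drawer fully out. With the drawer out, put every spent cartridge from it into the grey discard bin and seat every fresh cartridge from the steel plate flat and fully home in a drawer pocket of its own; finally push the drawer fully shut. Leave the beaker, jar and timer where they stand.

Things in the scene. Friction and masses are not known exactly. Their poses are not given: they have to be found in the camera images.
- pull (a point): grip point on the drawer's black pull, an upright fin on its front: 14 thick (y), 85 long (x), from 30 to 75 mm above the table. The point is in its mid-plane, 60 mm out from the front panel, 25 from the free end, 15 below the top. +x points into the analyser, z up. Pinch it from above across its thickness; pull along -x.
- drawer (a joint): how far the loading drawer is out: 0 shut (at the start), 0.145 m fully out. It slides level along -x of point pull, with about 2 N friction, and stays where it is left.
- analyser: white bench analyser, 340 deep (x) x 300 wide (y) x 255 high, fixed, at the robot's left; its front (-x face: screen, drawer below) faces about world -y. Origin: centre of its underside; x points to its back. The housing over the drawer has its underside 110 mm above the table; shut, the drawer's front panel stands 11 mm out of the front face, the pull fin 85 mm more.
- rack: loose white tube rack, 140 (x) x 52 (y), block 45 high, eight capped tubes to 81 high in two groups at its ends; in its middle an upright grip plate 40 long (x) x 14 thick (y), top at 105 high. About 350 g. Origin: centre of its underside, z up. Starts standing in the drawer's way.
- mat: flat black rubber mat fixed on the bench, 200 long (x) x 120 wide (y) x 3 thick; origin: centre of its underside. Parking place of the rack.
- bin: open grey plastic discard bin fixed on the bench, 150 (x) x 200 (y) x 65 high, walls and floor about 4 mm; origin: centre of its underside.
- tray: flat plain steel plate with a dark edge line, 320 (x) x 170 (y) x 6 thick, without raised walls; fixed; the fresh cartridges start on it, noses roughly towards the analyser. Origin: centre of its underside.
- pocket0 (a point): pocket 0 of 3 side by side in the drawer (70 mm pitch): home point on its floor, 30 mm above the table. The pocket is the cartridge's outline plus 2 mm all round, 12 deep, nose slot to +x (into the analyser). Home: cartridge origin on this point, its x along this x; turned round it does not go in. Under the housing until the drawer is out, then about 90 mm clear of the front face.
- pocket1 (a point): pocket 1 of 3 side by side in the drawer (70 mm pitch): home point on its floor, 30 mm above the table. The pocket is the cartridge's outline plus 2 mm all round, 12 deep, nose slot to +x (into the analyser). Home: cartridge origin on this point, its x along this x; turned round it does not go in. Under the housing until the drawer is out, then about 90 mm clear of the front face.
- pocket2 (a point): pocket 2 of 3 side by side in the drawer (70 mm pitch): home point on its floor, 30 mm above the table. The pocket is the cartridge's outline plus 2 mm all round, 12 deep, nose slot to +x (into the analyser). Home: cartridge origin on this point, its x along this x; turned round it does not go in. Under the housing until the drawer is out, then about 90 mm clear of the front face.
- fresh0: fresh cartridge, unbroken silver foil beside the rib, starts on the plate. White, 90 g: body 76 x 46 wide x 24 high (x -42 to +34), narrower nose 20 x 24 wide x 24 high at the +x end (to +54), on top a central grip rib 50 long (x) x 14 thick (y), top at z 50. Origin: underside, below the rib's middle (about the centre of mass); x to the nose, z up. May be absent.
- fresh1: fresh cartridge, unbroken silver foil beside the rib, starts on the plate. White, 90 g: body 76 x 46 wide x 24 high (x -42 to +34), narrower nose 20 x 24 wide x 24 high at the +x end (to +54), on top a central grip rib 50 long (x) x 14 thick (y), top at z 50. Origin: underside, below the rib's middle (about the centre of mass); x to the nose, z up. May be absent.
- fresh2: fresh cartridge, unbroken silver foil beside the rib, starts on the plate. White, 90 g: body 76 x 46 wide x 24 high (x -42 to +34), narrower nose 20 x 24 wide x 24 high at the +x end (to +54), on top a central grip rib 50 long (x) x 14 thick (y), top at z 50. Origin: underside, below the rib's middle (about the centre of mass); x to the nose, z up. May be absent.
- spent0: spent cartridge, four dark holes each side of the rib, starts home in a pocket. White, 90 g: body 76 x 46 wide x 24 high (x -42 to +34), narrower nose 20 x 24 wide x 24 high at the +x end (to +54), on top a central grip rib 50 long (x) x 14 thick (y), top at z 50. Origin: underside, below the rib's middle (about the centre of mass); x to the nose, z up. May be absent.
- spent1: spent cartridge, four dark holes each side of the rib, starts home in a pocket. White, 90 g: body 76 x 46 wide x 24 high (x -42 to +34), narrower nose 20 x 24 wide x 24 high at the +x end (to +54), on top a central grip rib 50 long (x) x 14 thick (y), top at z 50. Origin: underside, below the rib's middle (about the centre of mass); x to the nose, z up. May be absent.
- spent2: spent cartridge, four dark holes each side of the rib, starts home in a pocket. White, 90 g: body 76 x 46 wide x 24 high (x -42 to +34), narrower nose 20 x 24 wide x 24 high at the +x end (to +54), on top a central grip rib 50 long (x) x 14 thick (y), top at z 50. Origin: underside, below the rib's middle (about the centre of mass); x to the nose, z up. May be absent.
- beaker: bystander: glass beaker, 68 across, 85 high; origin at its underside.
- jar: bystander: amber jar, 64 across, 100 high; origin at its underside.
- timer: bystander: grey bench timer 60 x 85 x 30; origin at its underside.

How it is judged (in metres and radians):
On the way, in this order (a step that is already met when the one before it is completed fails the run):
1. the rack stands on the mat, the drawer still shut (x of rack in the frame of mat between -0.04 and 0.04 m and y of rack in the frame of mat between -0.045 and 0.045 m and z of rack in the frame of mat between -0.008 and 0.008 m and angle between the x axis of rack and the x axis of mat, either way round below 0.35 rad and angle between rack's own z axis and vertical below 0.1 rad and value of joint drawer below 0.02 m), for 0.2 s.
2. the drawer is pulled fully out (value of joint drawer above 0.13 m), for 0.2 s.
3. with the drawer out, all spent cartridges are in the bin and all fresh ones are home in pockets (value of joint drawer above 0.1 m and x of spent0 in the frame of bin between -0.078 and 0.078 m and y of spent0 in the frame of bin between -0.103 and 0.103 m and z of spent0 in the frame of bin between -0.01 and 0.065 m and x of spent1 in the frame of bin between -0.078 and 0.078 m and y of spent1 in the frame of bin between -0.103 and 0.103 m and z of spent1 in the frame of bin between -0.01 and 0.065 m and x of spent2 in the frame of bin between -0.078 and 0.078 m and y of spent2 in the frame of bin between -0.103 and 0.103 m and z of spent2 in the frame of bin between -0.01 and 0.065 m and ((x of fresh0 in the frame of pocket0 between -0.005 and 0.005 m and y of fresh0 in the frame of pocket0 between -0.005 and 0.005 m and z of fresh0 in the frame of pocket0 between -0.003 and 0.003 m and angle between the x axis of fresh0 and the x axis of pocket0, either way round below 0.1 rad and angle between fresh0's own z axis and vertical below 0.08 rad) or (x of fresh0 in the frame of pocket1 between -0.005 and 0.005 m and y of fresh0 in the frame of pocket1 between -0.005 and 0.005 m and z of fresh0 in the frame of pocket1 between -0.003 and 0.003 m and angle between the x axis of fresh0 and the x axis of pocket1, either way round below 0.1 rad and angle between fresh0's own z axis and vertical below 0.08 rad) or (x of fresh0 in the frame of pocket2 between -0.005 and 0.005 m and y of fresh0 in the frame of pocket2 between -0.005 and 0.005 m and z of fresh0 in the frame of pocket2 between -0.003 and 0.003 m and angle between the x axis of fresh0 and the x axis of pocket2, either way round below 0.1 rad and angle between fresh0's own z axis and vertical below 0.08 rad)) and ((x of fresh1 in the frame of pocket0 between -0.005 and 0.005 m and y of fresh1 in the frame of pocket0 between -0.005 and 0.005 m and z of fresh1 in the frame of pocket0 between -0.003 and 0.003 m and angle between the x axis of fresh1 and the x axis of pocket0, either way round below 0.1 rad and angle between fresh1's own z axis and vertical below 0.08 rad) or (x of fresh1 in the frame of pocket1 between -0.005 and 0.005 m and y of fresh1 in the frame of pocket1 between -0.005 and 0.005 m and z of fresh1 in the frame of pocket1 between -0.003 and 0.003 m and angle between the x axis of fresh1 and the x axis of pocket1, either way round below 0.1 rad and angle between fresh1's own z axis and vertical below 0.08 rad) or (x of fresh1 in the frame of pocket2 between -0.005 and 0.005 m and y of fresh1 in the frame of pocket2 between -0.005 and 0.005 m and z of fresh1 in the frame of pocket2 between -0.003 and 0.003 m and angle between the x axis of fresh1 and the x axis of pocket2, either way round below 0.1 rad and angle between fresh1's own z axis and vertical below 0.08 rad)) and ((x of fresh2 in the frame of pocket0 between -0.005 and 0.005 m and y of fresh2 in the frame of pocket0 between -0.005 and 0.005 m and z of fresh2 in the frame of pocket0 between -0.003 and 0.003 m and angle between the x axis of fresh2 and the x axis of pocket0, either way round below 0.1 rad and angle between fresh2's own z axis and vertical below 0.08 rad) or (x of fresh2 in the frame of pocket1 between -0.005 and 0.005 m and y of fresh2 in the frame of pocket1 between -0.005 and 0.005 m and z of fresh2 in the frame of pocket1 between -0.003 and 0.003 m and angle between the x axis of fresh2 and the x axis of pocket1, either way round below 0.1 rad and angle between fresh2's own z axis and vertical below 0.08 rad) or (x of fresh2 in the frame of pocket2 between -0.005 and 0.005 m and y of fresh2 in the frame of pocket2 between -0.005 and 0.005 m and z of fresh2 in the frame of pocket2 between -0.003 and 0.003 m and angle between the x axis of fresh2 and the x axis of pocket2, either way round below 0.1 rad and angle between fresh2's own z axis and vertical below 0.08 rad))), for 0.2 s.
At the end, for the whole second after the job is handed in: Drawer shut (8 mm); each fresh cartridge in a pocket: 5 mm sideways, 3 mm in height of home, square to 0.1 rad, flat to 0.08 rad; each spent one inside the bin; rack upright on the mat, within 40 mm along and 45 mm across of its centre, 0.35 rad of its direction; bystanders undisturbed (value of joint drawer below 0.008 m and x of rack in the frame of mat between -0.04 and 0.04 m and y of rack in the frame of mat between -0.045 and 0.045 m and z of rack in the frame of mat between -0.008 and 0.008 m and angle between the x axis of rack and the x axis of mat, either way round below 0.35 rad and angle between rack's own z axis and vertical below 0.1 rad and x of spent0 in the frame of bin between -0.078 and 0.078 m and y of spent0 in the frame of bin between -0.103 and 0.103 m and z of spent0 in the frame of bin between -0.01 and 0.065 m and x of spent1 in the frame of bin between -0.078 and 0.078 m and y of spent1 in the frame of bin between -0.103 and 0.103 m and z of spent1 in the frame of bin between -0.01 and 0.065 m and x of spent2 in the frame of bin between -0.078 and 0.078 m and y of spent2 in the frame of bin between -0.103 and 0.103 m and z of spent2 in the frame of bin between -0.01 and 0.065 m and ((x of fresh0 in the frame of pocket0 between -0.005 and 0.005 m and y of fresh0 in the frame of pocket0 between -0.005 and 0.005 m and z of fresh0 in the frame of pocket0 between -0.003 and 0.003 m and angle between the x axis of fresh0 and the x axis of pocket0, either way round below 0.1 rad and angle between fresh0's own z axis and vertical below 0.08 rad) or (x of fresh0 in the frame of pocket1 between -0.005 and 0.005 m and y of fresh0 in the frame of pocket1 between -0.005 and 0.005 m and z of fresh0 in the frame of pocket1 between -0.003 and 0.003 m and angle between the x axis of fresh0 and the x axis of pocket1, either way round below 0.1 rad and angle between fresh0's own z axis and vertical below 0.08 rad) or (x of fresh0 in the frame of pocket2 between -0.005 and 0.005 m and y of fresh0 in the frame of pocket2 between -0.005 and 0.005 m and z of fresh0 in the frame of pocket2 between -0.003 and 0.003 m and angle between the x axis of fresh0 and the x axis of pocket2, either way round below 0.1 rad and angle between fresh0's own z axis and vertical below 0.08 rad)) and ((x of fresh1 in the frame of pocket0 between -0.005 and 0.005 m and y of fresh1 in the frame of pocket0 between -0.005 and 0.005 m and z of fresh1 in the frame of pocket0 between -0.003 and 0.003 m and angle between the x axis of fresh1 and the x axis of pocket0, either way round below 0.1 rad and angle between fresh1's own z axis and vertical below 0.08 rad) or (x of fresh1 in the frame of pocket1 between -0.005 and 0.005 m and y of fresh1 in the frame of pocket1 between -0.005 and 0.005 m and z of fresh1 in the frame of pocket1 between -0.003 and 0.003 m and angle between the x axis of fresh1 and the x axis of pocket1, either way round below 0.1 rad and angle between fresh1's own z axis and vertical below 0.08 rad) or (x of fresh1 in the frame of pocket2 between -0.005 and 0.005 m and y of fresh1 in the frame of pocket2 between -0.005 and 0.005 m and z of fresh1 in the frame of pocket2 between -0.003 and 0.003 m and angle between the x axis of fresh1 and the x axis of pocket2, either way round below 0.1 rad and angle between fresh1's own z axis and vertical below 0.08 rad)) and ((x of fresh2 in the frame of pocket0 between -0.005 and 0.005 m and y of fresh2 in the frame of pocket0 between -0.005 and 0.005 m and z of fresh2 in the frame of pocket0 between -0.003 and 0.003 m and angle between the x axis of fresh2 and the x axis of pocket0, either way round below 0.1 rad and angle between fresh2's own z axis and vertical below 0.08 rad) or (x of fresh2 in the frame of pocket1 between -0.005 and 0.005 m and y of fresh2 in the frame of pocket1 between -0.005 and 0.005 m and z of fresh2 in the frame of pocket1 between -0.003 and 0.003 m and angle between the x axis of fresh2 and the x axis of pocket1, either way round below 0.1 rad and angle between fresh2's own z axis and vertical below 0.08 rad) or (x of fresh2 in the frame of pocket2 between -0.005 and 0.005 m and y of fresh2 in the frame of pocket2 between -0.005 and 0.005 m and z of fresh2 in the frame of pocket2 between -0.003 and 0.003 m and angle between the x axis of fresh2 and the x axis of pocket2, either way round below 0.1 rad and angle between fresh2's own z axis and vertical below 0.08 rad))); the robot touches nothing.
It fails at once if the beaker is disturbed (moved over 30 mm) (distance of beaker from where it was at the start of the episode above 0.03 m).
It fails at once if the jar is disturbed (moved over 30 mm) (distance of jar from where it was at the start of the episode above 0.03 m).
It fails at once if the timer is disturbed (moved over 30 mm) (distance of timer from where it was at the start of the episode above 0.03 m).
Of spent0, spent1, spent2 only 1 to 2 are there at a start; the rules pass over those that are not, and their reading is None.
Of fresh0, fresh1, fresh2 only 2 to 3 are there at a start; the rules pass over those that are not, and their reading is None.
At some moment in a run one of rack, fresh0, fresh1, fresh2 may be knocked a few centimetres aside while the robot is not near it.
Once in a run the grip may slacken for a moment while it holds something.
It also fails if it takes over 210 s, if anything falls off the work surface, if the arm or the gripper's body presses on something with over 40 N, if the wrist force passes 120 N, or if a joint passes its speed limit or range.

## Working session

There is one attempt and no reset: what is moved stays moved. The work goes in short steps, Python scripts to look and compute and a tool call to move; the robot and the scene stay as the last step left them, time stands still between calls to the robot, and variables do not carry over. Pictures are saved under pics/ and viewed, and the job is handed in when it is done.

Besides the shell and the picture viewer there is one more tool, called after "Emit:" as name(argument=value, ...) on one line, values as JSON. send_rows: Moves the arm, as the interface text tells. Its arguments: {"type":"object","properties":{"commands":{"type":"array","items":{"type":"array"}},"hand":{"type":"number"},"force":{"type":"number"}},"required":["commands"]}

```bash
ls; mkdir -p pics
python3 - <<'E'
from cell import manip
import cv2
print(manip.grasp_offset)
print(manip.read_state())
for n in ["scene","side","wrist"]:
    m=manip.camera_model(n); print(n,m)
    cv2.imwrite(f"pics/{n}0.png",manip.camera(n)[:,:,::-1])
E
```

```text
pics
18.8
{'clock': 0.0, 'joints': array([ 1.15241793e+00,  3.00474173e-01,  1.52159451e+00,  2.17588005e-05,
        1.32070976e+00, -6.65563259e-02]), 'qd': array([ 1.79942644e-03, -1.26784342e-03,  5.67965370e-04,  9.77094777e-04,
        1.96689084e-05, -1.27758579e-04]), 'effort': array([-5.75506929e-04, -5.31810665e+01, -3.52729046e+01,  7.08401855e-02,
        2.43904372e-02, -1.34328266e-04]), 'eef_pos': array([189.39929828, 516.07144661, 204.87896761]), 'eef_rot': array([-3.14041089e+00, -9.98927717e-05,  2.78976513e+00]), 'wrist_force': array([-1.01291819, -0.83381735,  0.61560084]), 'moment': array([-0.03015041, -0.00043825, -0.01997576]), 'finger_gap': 93.72010406087881}
scene {'K': array([[432.21806443,   0.        , 280.94849968],
       [  0.        , 432.21806443, 207.44283193],
       [  0.        ,   0.        ,   1.        ]]), 'eye': array([ 582.52837485, -346.5545342 , 1365.61330903]), 'attitude': array([-2.82838103,  0.0095311 , -0.14337356])}
side {'K': array([[479.401879  ,   0.        , 284.92127057],
       [  0.        , 479.401879  , 211.03375557],
       [  0.        ,   0.        ,   1.        ]]), 'eye': array([ 168.84860918, -598.65012507, 1080.70722644]), 'attitude': array([-2.49071041,  0.00970111, -0.59870714])}
wrist {'K': array([[364.79177705,   0.        , 285.28225621],
       [  0.        , 364.79177705, 201.30200435],
       [  0.        ,   0.        ,   1.        ]]), 'mount': array([[-1.42246852e-04, -9.71813268e-01, -2.35751885e-01,
         6.87144165e+01],
       [ 9.99999478e-01,  1.00243455e-04, -1.01659717e-03,
         9.72791150e-02],
       [ 1.01157520e-03, -2.35751906e-01,  9.71812747e-01,
        -1.80200658e+02],
       [ 0.00000000e+00,  0.00000000e+00,  0.00000000e+00,
         1.00000000e+00]])}
```

View pics/scene0.png

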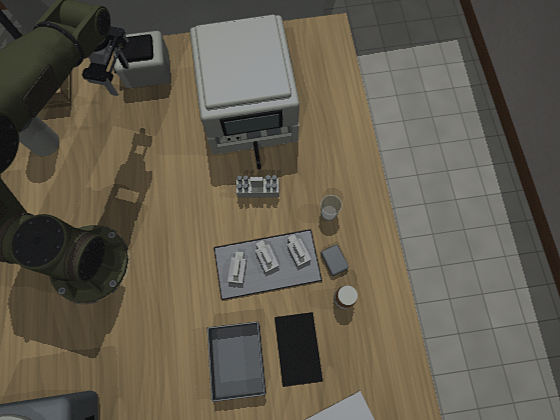

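View pics/side0.png

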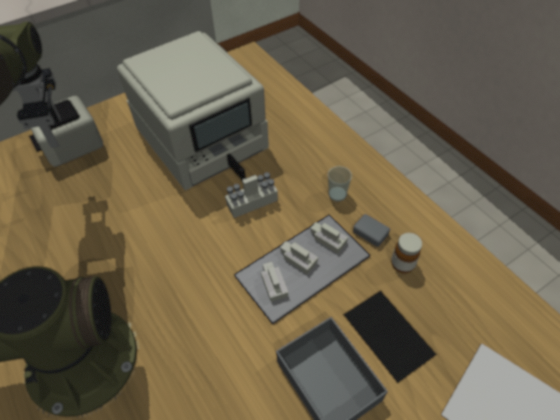

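View pics/wrist0.png

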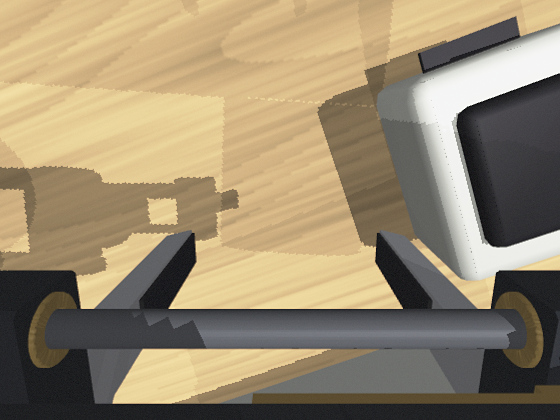

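```bash
cat > h.py <<'E'
from cell import manip
import numpy as np, cv2
from scipy.spatial.transform import Rotation as Ro
def R(rpy): return Ro.from_euler('xyz',rpy).as_matrix()
def cam(name, st=None):
    m=manip.camera_model(name); K=m['K']
    if name=='wrist':
        st=st or manip.read_state()
        T=np.eye(4); T[:3,:3]=R(st['eef_rot']); T[:3,3]=st['eef_pos']
        T=T@m['mount']; return K,T[:3,3],T[:3,:3]
    return K,np.array(m['eye']),R(m['attitude'])
def shot(name,fn=None):
    st=manip.read_state(); c=cam(name,st); im=manip.camera(name)[:,:,::-1].copy()
    if fn: cv2.imwrite('pics/'+fn,im)
    return im,c
def cast(c,uv,z):
    K,e,Rm=c; uv=np.atleast_2d(np.asarray(uv,float))
    d=np.c_[uv,np.ones(len(uv))]@np.linalg.inv(K).T@Rm.T
    return e+d*((z-e[2])/d[:,2])[:,None]
def tri(c1,p1,c2,p2):
    A=[];b=[]
    M=np.zeros((3,3));v=np.zeros(3)
    for c,p in((c1,p1),(c2,p2)):
        d=c[2]@np.linalg.inv(c[0])@np.array([*p,1.]);d/=np.linalg.norm(d)
        P=np.eye(3)-np.outer(d,d);M+=P;v+=P@c[1]
    return np.linalg.solve(M,v)
def proj(c,X):
    K,e,Rm=c;q=(np.atleast_2d(X)-e)@Rm@K.T; return q[:,:2]/q[:,2:]
def go(x,y,z,yaw=None):
    """print tool-frame shift from present pose to TCP x,y,z (mm), world yaw of tool x"""
    st=manip.read_state(); p=st['eef_pos']; Rm=R(st['eef_rot'])
    s=Rm.T@(np.array([x,y,z])-p)/1000
    y0=np.arctan2(Rm[1,0],Rm[0,0]); t=0
    if yaw is not None:
        t=-(yaw-y0); t=(t+np.pi/2)%np.pi-np.pi/2
        print('turn',round(t,3),'j6 now',round(st['joints'][5],3))
    print('shift',s.round(4),'pos',p.round(1),'yaw',round(y0,3),'gap',round(st['finger_gap'],1),'t',round(st['clock'],2))
def rect(c,mask,z):
    cs,_=cv2.findContours(mask.astype(np.uint8),cv2.RETR_EXTERNAL,cv2.CHAIN_APPROX_NONE)
    k=max(cs,key=cv2.contourArea); w=cast(c,k[:,0,:],z)[:,:2]
    return cv2.minAreaRect(w.astype(np.float32))
E
python3 - <<'E'
from h import *
im=cv2.imread('pics/scene0.png'); 
cv2.imwrite('pics/sc_a.png',cv2.resize(im[100:400,190:380],None,fx=3.1,fy=2.0 if 0 else 3.1,interpolation=cv2.INTER_CUBIC)[:600])
s=cam('scene')
for n,uv,z in [('rackplate',(259,184),105),('pulltip',(259,167),75),('pullroot',(256,142),75),('mat',(299,349),3),('bin',(236,361),65),('tray',(268,264),6),('c0',(237,269),56),('c1',(265,257),56),('c2',(298,250),56),('beaker',(330,207),50),('timer',(335,261),30),('jar',(347,296),100),('analyser front edge L',(207,112),255),('R',(297,98),255)]:
    print(n,cast(s,uv,z)[0].round(0))
hsv=cv2.cvtColor(im,cv2.COLOR_BGR2HSV)
m=(hsv[:,:,2]<40); m[:,:270]=0; m[:300]=0;m[395:]=0; m[:,330:]=0
print(rect(s,m,3))
E
```

```text
rackplate [572. 145. 105.]
pulltip [579. 216.  75.]
pullroot [581. 306.  75.]
mat [ 623. -357.    3.]
bin [ 439. -363.   65.]
tray [565. -90.   6.]
c0 [ 470. -101.   56.]
c1 [559. -76.  56.]
c2 [663. -69.  56.]
beaker [786.  56.  50.]
timer [ 773. -115.   30.]
jar [ 779. -232.  100.]
analyser front edge L [452. 332. 255.]
R [719. 339. 255.]
((618.8377685546875, -354.0767822265625), (198.22286987304688, 116.86457824707031), 89.04195404052734)
```

View pics/sc_a.png

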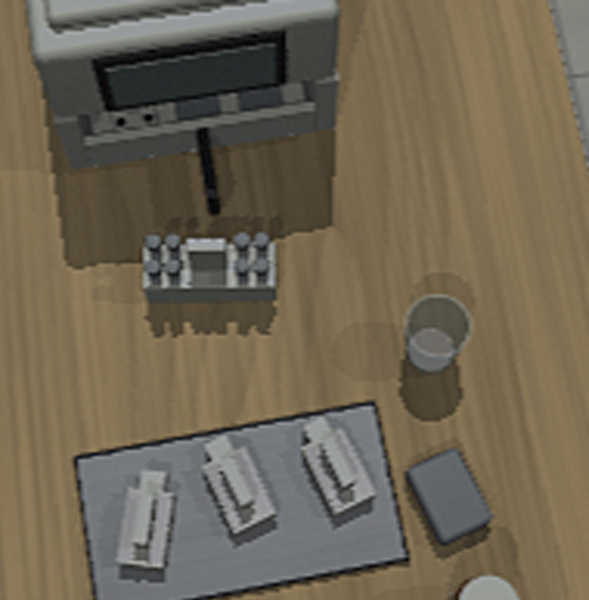

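Run:
```python
from h import *
go(350,150,300,np.pi)
```

```text
turn -0.352 j6 now -0.067
shift [-0.2769 -0.2885 -0.0947] pos [189.4 516.1 205.1] yaw 2.79 gap 94.1 t 0.15
```

Emit:
send_rows(commands=[[[-0.02, -0.02, -0.03], -0.1], [[-0.05, -0.05, -0.06], -0.2], [[-0.08, -0.08, -0.09], -0.3], [[-0.11, -0.11, -0.095], -0.35], [[-0.14, -0.14, -0.095], -0.35], [[-0.165, -0.17, -0.095], -0.35], [[-0.19, -0.2, -0.095], -0.35], [[-0.21, -0.22, -0.095], -0.35]], hand=-1, force=25)

```text
clock: 0.82
eef_pos: [310.2, 236.8, 300.6]
eef_rot: [3.141, 0.0, 3.14]
wrist_force: [0.6, 0.2, 0.0]
finger_gap: 94.1
```

Run:
```python
from h import *
go(570,120,260,np.pi)
```

```text
turn -0.001 j6 now -1.011
shift [-0.2599 -0.1165  0.0406] pos [310.2 236.8 300.6] yaw 3.14 gap 94.1 t 0.82
```

Emit:
send_rows(commands=[[[-0.02, -0.02, 0.0], 0], [[-0.055, -0.04, 0.0], 0], [[-0.09, -0.06, 0.01], 0], [[-0.125, -0.08, 0.02], 0], [[-0.16, -0.1, 0.03], 0], [[-0.195, -0.115, 0.04], 0], [[-0.225, -0.115, 0.04], 0], [[-0.24, -0.115, 0.04], 0]])

```text
clock: 1.48
eef_pos: [552.3, 121.9, 258.8]
eef_rot: [-3.141, -0.002, 3.138]
wrist_force: [-0.4, 1.2, 0.0]
finger_gap: 94.4
```

Run:
```python
from h import *
im,c=shot('wrist','w1.png')
go(570,120,260,np.pi)
```

```text
turn -0.004 j6 now -1.414
shift [-0.0169 -0.0022 -0.0013] pos [553.1 122.3 258.8] yaw 3.138 gap 94.2 t 1.53
```

View pics/w1.png

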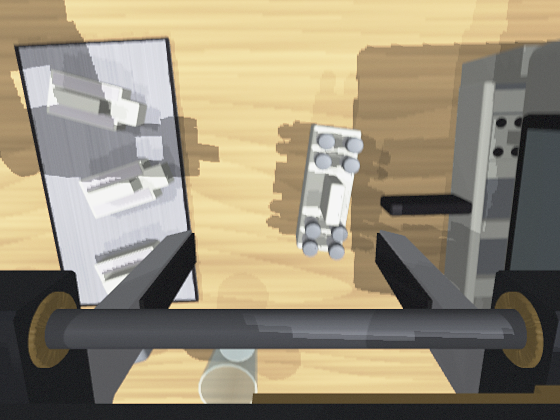

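Run:
```python
from h import *
im=cv2.imread('pics/w1.png')
cv2.imwrite('pics/w1z.png',cv2.resize(im[120:260,290:480],None,fx=4.2,fy=4.2,interpolation=cv2.INTER_NEAREST))
```

```text
(no output)
```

View pics/w1z.png

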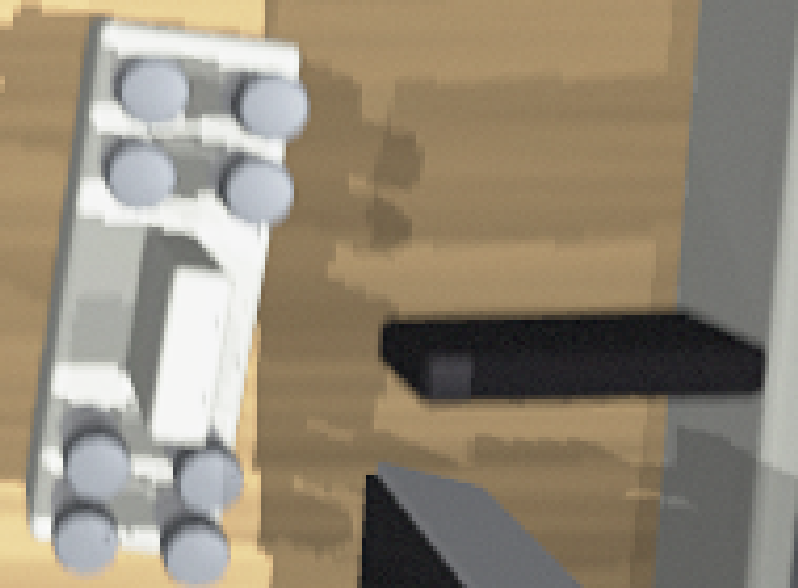

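```bash
cat >> h.py <<'E'
def lastcam(pos,rot):
    class D(dict):pass
    return cam('wrist',{'eef_pos':np.array(pos),'eef_rot':np.array(rot)})
E
python3 - <<'E'
from h import *
c=cam('wrist')
off=np.array([290,120])
def z(l): return np.array(l)/4.2+off
P=cast(c,z([(178,266),(228,270),(208,442),(153,438)]),105); print(P.round(1),P.mean(0))
m0=(P[0]+P[1])/2;m1=(P[2]+P[3])/2;d=m1-m0;print('len',np.linalg.norm(d),'ang',np.arctan2(d[1],d[0]))
F=cast(c,z([(428,357),(430,400),(765,347),(765,392)]),75);print(F.round(1))
B=cast(c,z([(100,24),(300,46)]),45);print(B)
cp=cast(c,z([(155,90),(273,105),(140,175),(258,192),(97,465),(208,482),(86,541),(196,552)]),81);print('caps mean',cp.mean(0)); a=cp[:4].mean(0);b=cp[4:].mean(0);print(np.arctan2(*(b-a)[1::-1]))
E
```

```text
[[548.  166.1 105. ]
 [549.  177.2 105. ]
 [588.8 174.  105. ]
 [587.8 161.4 105. ]] [568.41256849 169.67520023 105.        ]
len 40.00847937417439 ang -0.0981586519723393
[[576.6 231.8  75. ]
 [587.5 233.   75. ]
 [574.4 314.   75. ]
 [585.8 315.3  75. ]]
[[497.33369347 152.55073012  45.        ]
 [502.97126109 203.17770694  45.        ]]
caps mean [568.39172251 169.06876144  81.        ]
-0.13074974289965102
```

Run:
```python
from h import *
go(568.4,169.5,76,np.pi-0.12)
```

```text
turn 0.116 j6 now -1.414
shift [-0.0154  0.0473  0.1827] pos [553.1 122.3 258.8] yaw 3.138 gap 94.2 t 1.53
```

Emit:
send_rows(commands=[[[-0.015, 0.03, 0.03], 0.116], [[-0.015, 0.047, 0.06], 0.116], [[-0.015, 0.047, 0.09], 0.116], [[-0.015, 0.047, 0.1], 0.116], [[-0.015, 0.047, 0.1], 0.116], [[-0.015, 0.047, 0.1], 0.116], [[-0.015, 0.047, 0.1], 0.116], [[-0.015, 0.047, 0.1], 0.116]], hand=-0.1)

```text
clock: 2.2
eef_pos: [565.9, 170.0, 162.6]
eef_rot: [3.141, 0.003, 3.023]
wrist_force: [0.0, -0.7, 0.3]
finger_gap: 51.7
```

Run:
```python
from h import *
im,c=shot('wrist','w2.png')
go(568.4,169.5,76,np.pi-0.12)
```

```text
turn 0.002 j6 now -1.223
shift [-0.0025 -0.0003  0.0862] pos [565.8 170.1 162.2] yaw 3.023 gap 51.5 t 2.25
```

View pics/w2.png

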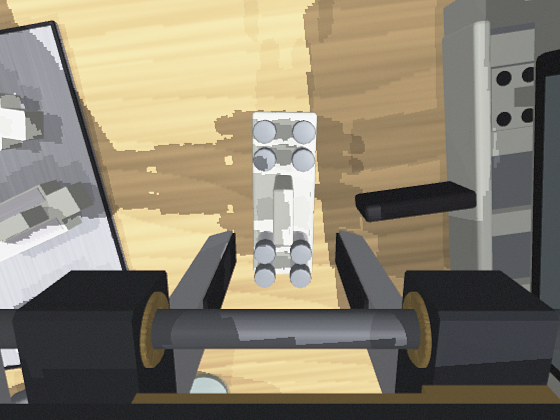

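Emit:
send_rows(commands=[[[-0.0025, 0, 0.02], 0], [[-0.0025, 0, 0.045], 0], [[-0.0025, 0, 0.065], 0], [[-0.0025, 0, 0.08], 0], [[-0.0025, 0, 0.086], 0], [[-0.0025, 0, 0.086], 0], [[-0.0025, 0, 0.086], 0], [[-0.0025, 0, 0.086], 0]])

```text
clock: 2.92
eef_pos: [568.4, 170.1, 76.0]
eef_rot: [3.141, 0.002, 3.024]
wrist_force: [0.3, -0.5, 0.3]
finger_gap: 52.0
```

Emit:
send_rows(commands=[[[0, 0, 0], 0], [[0, 0, 0], 0], [[0, 0, 0], 0], [[0, 0, 0], 0], [[0, 0, 0], 0], [[0, 0, 0], 0], [[0, 0, 0], 0], [[0, 0, 0], 0]], hand=1, force=35)

```text
clock: 3.58
eef_pos: [567.5, 169.9, 74.2]
eef_rot: [-3.141, -0.0, 3.024]
wrist_force: [0.1, -0.7, -1.8]
finger_gap: 14.0
```

Emit:
send_rows(commands=[[[0, 0, -0.01], 0], [[0, 0, -0.03], 0], [[0, 0, -0.06], 0], [[0, 0, -0.09], 0], [[0, 0, -0.11], 0], [[0, 0, -0.11], 0], [[0, 0, -0.11], 0], [[0, 0, -0.11], 0]])

```text
clock: 4.25
eef_pos: [567.0, 169.8, 182.7]
eef_rot: [-3.141, -0.002, 3.024]
wrist_force: [-0.3, 0.6, -4.5]
finger_gap: 13.6
```

Run:
```python
from h import *
im,c=shot('wrist','w3.png')
shot('scene','s3.png')
go(520,-100,186,np.pi/2)
```

```text
turn 1.453 j6 now -1.224
shift [ 0.0149 -0.2735 -0.0032] pos [567.  169.8 182.5] yaw 3.024 gap 13.8 t 4.35
```

View pics/w3.png

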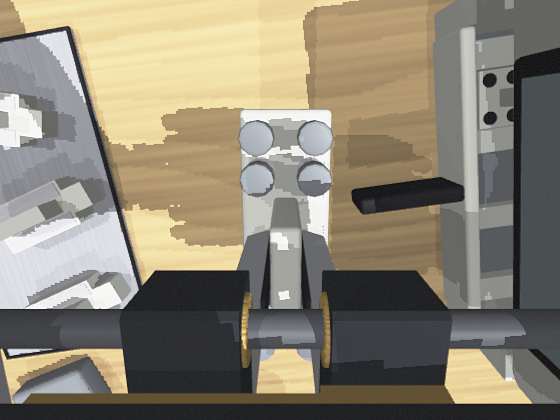

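Emit:
send_rows(commands=[[[0.002, -0.02, -0.01], 0.08], [[0.004, -0.05, -0.02], 0.18], [[0.006, -0.085, -0.03], 0.29], [[0.008, -0.12, -0.03], 0.4], [[0.01, -0.155, -0.03], 0.51], [[0.012, -0.19, -0.03], 0.62], [[0.014, -0.225, -0.03], 0.73], [[0.015, -0.26, -0.03], 0.84]])

```text
clock: 5.02
eef_pos: [521.2, -87.9, 213.3]
eef_rot: [-3.14, -0.001, 2.179]
wrist_force: [1.3, 0.3, -4.1]
finger_gap: 14.0
```

Run:
```python
from h import *
go(595,-290,200,np.pi/2)
```

```text
turn 0.608 j6 now -0.844
shift [-0.208  -0.0548  0.0131] pos [521.2 -87.9 213.3] yaw 2.179 gap 14.0 t 5.02
```

Emit:
send_rows(commands=[[[-0.03, -0.02, 0], 0.1], [[-0.065, -0.03, 0], 0.2], [[-0.1, -0.04, 0], 0.3], [[-0.135, -0.05, 0], 0.4], [[-0.17, -0.055, 0], 0.5], [[-0.195, -0.055, 0], 0.608], [[-0.208, -0.055, 0], 0.608], [[-0.208, -0.055, 0], 0.608]])

```text
clock: 5.68
eef_pos: [597.0, -290.3, 211.7]
eef_rot: [-3.139, -0.001, 1.573]
wrist_force: [0.6, 0.8, -5.5]
finger_gap: 13.7
```

Run:
```python
from h import *
im,c=shot('wrist','w4.png')
s,cs=shot('scene','s4.png')
go(595,-290,200,np.pi/2)
```

```text
turn 0.005 j6 now -0.51
shift [-0.0019 -0.0015  0.0126] pos [ 596.5 -288.1  212.6] yaw 1.576 gap 13.7 t 5.78
```

View pics/w4.png

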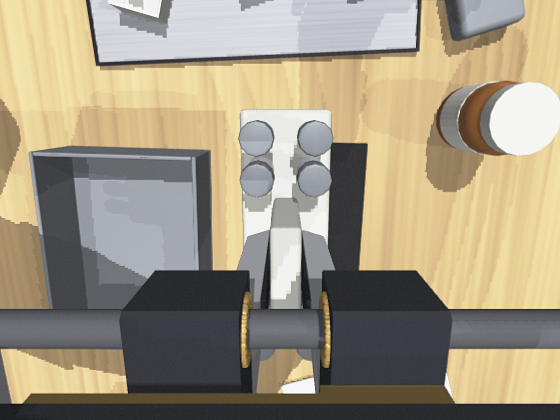

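View pics/s4.png

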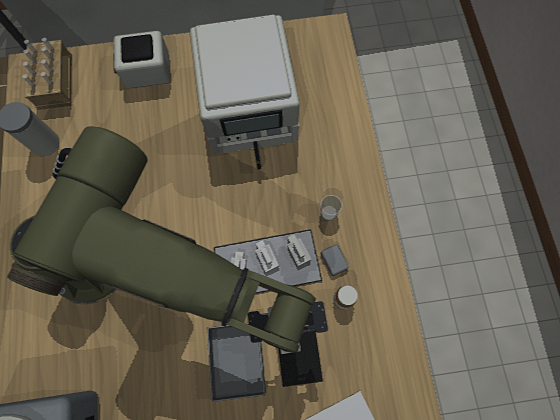

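Run:
```python
from h import *
c=cam('wrist')
print('mat corner, edge',cast(c,[(367,144),(355,265)],3).round(1))
print('bin',cast(c,[(31,152),(210,151),(195,158)],65).round(1))
print('tray',cast(c,[(98,65),(418,50)],6).round(1))
print('jar',cast(c,[(520,118)],100), )
im=cv2.imread('pics/scene0.png');s=cam('scene')
hsv=cv2.cvtColor(im,cv2.COLOR_BGR2HSV)
m=(hsv[:,:,2]<40); m[:,:270]=0; m[:300]=0;m[395:]=0; m[:,330:]=0
r=rect(s,m,3);print(r,cv2.boxPoints(r))
```

```text
mat corner, edge [[ 681.6 -251.5    3. ]
 [ 675.7 -389.2    3. ]]
bin [[ 367.1 -255.2   65. ]
 [ 527.8 -253.4   65. ]
 [ 514.  -259.8   65. ]]
tray [[ 407.  -174.2    6. ]
 [ 726.1 -158.7    6. ]]
jar [[ 778.61061181 -222.93850576  100.        ]]
((618.8377685546875, -354.0767822265625), (198.22286987304688, 116.86457824707031), 89.04195404052734) [[ 558.7565  -452.1974 ]
 [ 675.60474 -454.15137]
 [ 678.91907 -255.95618]
 [ 562.0708  -254.0022 ]]
```

Run:
```python
from h import *
go(618,-351,78.5,1.54)
```

```text
turn 0.036 j6 now -0.51
shift [-0.0632  0.0215  0.134 ] pos [ 596.5 -288.1  212.6] yaw 1.576 gap 13.7 t 5.78
```

Emit:
send_rows(commands=[[[-0.025, 0.01, 0], 0.036], [[-0.05, 0.02, 0.01], 0.036], [[-0.063, 0.0215, 0.03], 0.036], [[-0.063, 0.0215, 0.055], 0.036], [[-0.063, 0.0215, 0.08], 0.036], [[-0.063, 0.0215, 0.1], 0.036], [[-0.063, 0.0215, 0.11], 0.036], [[-0.063, 0.0215, 0.115], 0.036]])

```text
clock: 6.45
eef_pos: [618.1, -350.0, 97.6]
eef_rot: [-3.139, -0.002, 1.541]
wrist_force: [0.1, 0.1, -4.5]
finger_gap: 13.7
```

Run:
```python
from h import *
im,c=shot('wrist','w5.png')
go(618,-351,78.5,1.54)
```

```text
turn 0.001 j6 now -0.537
shift [-0.0007 -0.0003  0.0195] pos [ 618.3 -350.3   98. ] yaw 1.541 gap 13.9 t 6.5
```

View pics/w5.png

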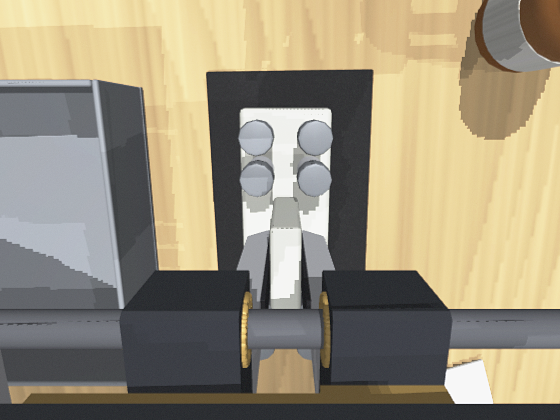

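Emit:
send_rows(commands=[[[0, 0, 0.006], 0], [[0, 0, 0.011], 0], [[0, 0, 0.015], 0], [[0, 0, 0.018], 0], [[0, 0, 0.02], 0], [[0, 0, 0.021], 0], [[0, 0, 0.021], 0], [[0, 0, 0.021], 0]])

```text
clock: 7.17
eef_pos: [618.7, -351.2, 78.6]
eef_rot: [3.141, 0.0, 1.54]
wrist_force: [-0.2, -0.0, -4.5]
finger_gap: 13.7
```

Emit:
send_rows(commands=[[[0, 0, 0.0005], 0], [[0, 0, 0.001], 0], [[0, 0, 0.0015], 0], [[0, 0, 0.002], 0], [[0, 0, 0.002], 0], [[0, 0, 0.002], 0], [[0, 0, 0.002], 0], [[0, 0, 0.002], 0]])

```text
clock: 7.83
eef_pos: [619.0, -351.1, 77.6]
eef_rot: [3.141, 0.0, 1.54]
wrist_force: [-2.7, 4.1, 4.9]
finger_gap: 13.7
```

Contact. Release and rise.

Emit:
send_rows(commands=[[[0, 0, 0], 0], [[0, 0, 0], 0], [[0, 0, 0], 0], [[0, 0, 0], 0], [[0, 0, -0.01], 0], [[0, 0, -0.03], 0], [[0, 0, -0.06], 0], [[0, 0, -0.09], 0]], hand=-0.1)

```text
clock: 8.5
eef_pos: [618.4, -351.0, 167.7]
eef_rot: [-3.141, -0.0, 1.54]
wrist_force: [-0.6, 0.2, 0.1]
finger_gap: 51.8
```

Emit:
send_rows(commands=[[[0.01, 0, -0.03], 0], [[0.04, 0, -0.06], 0], [[0.07, -0.01, -0.06], 0], [[0.1, -0.02, -0.06], 0], [[0.13, -0.03, -0.06], 0], [[0.16, -0.04, -0.06], 0], [[0.19, -0.05, -0.06], 0], [[0.22, -0.06, -0.06], 0]])

```text
clock: 9.17
eef_pos: [564.9, -128.1, 227.4]
eef_rot: [3.141, 0.0, 1.54]
wrist_force: [1.9, -0.3, 0.5]
finger_gap: 52.0
```

Run:
```python
from h import *
im,c=shot('wrist','w6.png')
im,c=shot('scene','s6.png')
cv2.imwrite('pics/s6z.png',cv2.resize(im[100:400,190:380],None,fx=3,fy=2,interpolation=cv2.INTER_CUBIC))
go(580,60,220,1.57)
```

```text
turn -0.027 j6 now -0.255
shift [0.1864 0.0098 0.008 ] pos [ 565.  -126.1  228. ] yaw 1.543 gap 51.7 t 9.27
```

View pics/w6.png

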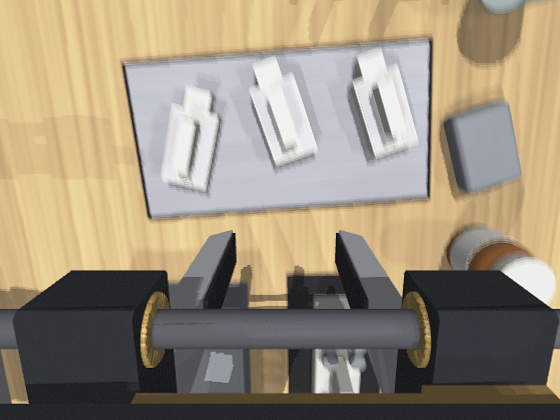

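View pics/s6z.png

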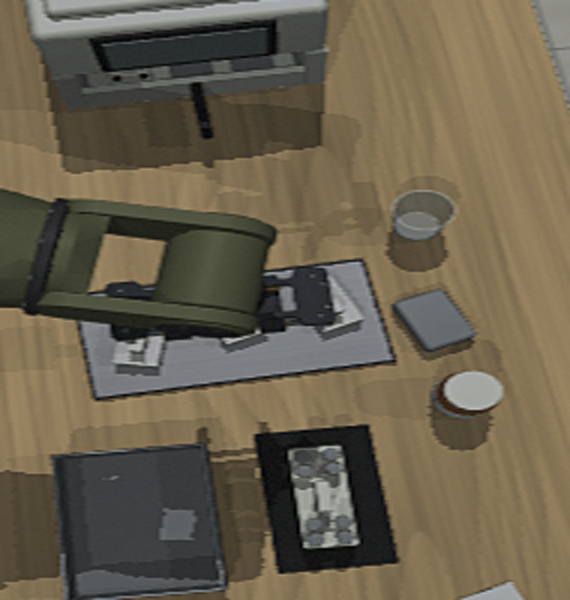

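Emit:
send_rows(commands=[[[0.03, 0, 0.0], 0], [[0.07, 0, 0.0], 0], [[0.11, 0, 0], -0.01], [[0.15, 0.01, 0], -0.03], [[0.19, 0.01, 0], -0.05], [[0.23, 0.01, 0], -0.05], [[0.27, 0.01, 0], -0.05], [[0.3, 0.01, 0], -0.05]])

```text
clock: 9.93
eef_pos: [584.9, 172.6, 227.1]
eef_rot: [3.141, -0.0, 1.591]
wrist_force: [0.5, 0.4, -0.6]
finger_gap: 51.9
```

Run:
```python
from h import *
im,c=shot('wrist','w7.png')
go(580.5,248,41,1.59)
```

```text
turn 0.003 j6 now 0.21
shift [ 0.0713 -0.0026  0.186 ] pos [584.6 176.5 226.9] yaw 1.593 gap 52.2 t 9.98
```

View pics/w7.png

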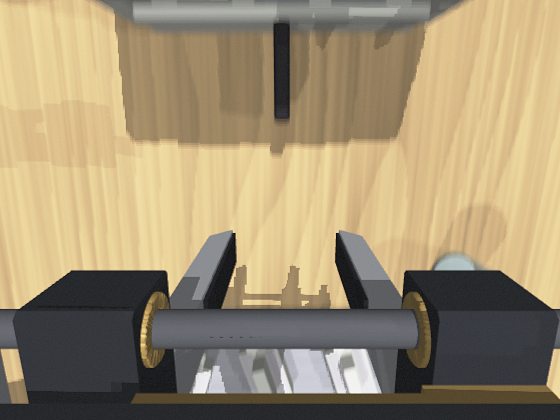

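Run:
```python
from h import *
c=cam('wrist')
print(cast(c,[(275,117),(289.5,117),(276,26),(289,26)],75).round(1))
```

```text
[[573.4 240.9  75. ]
 [586.3 241.2  75. ]
 [573.1 315.4  75. ]
 [584.  315.6  75. ]]
```

Emit:
send_rows(commands=[[[0.02, -0.004, 0.01], 0], [[0.05, -0.004, 0.03], 0], [[0.07, -0.004, 0.06], 0], [[0.0715, -0.004, 0.09], 0], [[0.0715, -0.004, 0.12], 0], [[0.0715, -0.004, 0.13], 0], [[0.0715, -0.004, 0.13], 0], [[0.0715, -0.004, 0.13], 0]])

```text
clock: 10.65
eef_pos: [580.3, 241.2, 97.8]
eef_rot: [3.141, -0.0, 1.589]
wrist_force: [-0.6, 0.3, 0.6]
finger_gap: 52.2
```

Run:
```python
from h import *
im,c=shot('wrist','w8.png')
go(579.8,248,41,1.585)
```

```text
turn 0.004 j6 now 0.317
shift [ 0.0065 -0.0009  0.0577] pos [580.6 241.4  98.7] yaw 1.589 gap 51.7 t 10.7
```

View pics/w8.png

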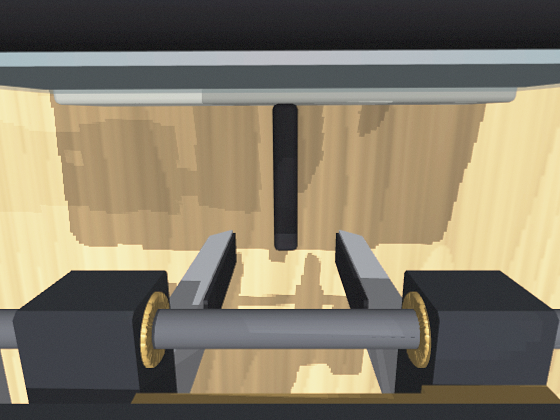

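Emit:
send_rows(commands=[[[0.005, 0, 0.01], 0], [[0.01, 0, 0.02], 0], [[0.012, 0, 0.035], 0], [[0.012, 0, 0.045], 0], [[0.012, 0, 0.055], 0], [[0.012, 0, 0.057], 0], [[0.012, 0, 0.057], 0], [[0.012, 0, 0.057], 0]])

```text
clock: 11.37
eef_pos: [579.5, 253.6, 39.9]
eef_rot: [3.141, -0.0, 1.59]
wrist_force: [-0.6, -0.4, 0.2]
finger_gap: 51.7
```

Emit:
send_rows(commands=[[[0, 0, 0], 0], [[0, 0, 0], 0], [[0, 0, 0], 0], [[0, 0, 0], 0], [[0, 0, 0], 0], [[0, 0, 0], 0], [[0, 0, 0], 0], [[0, 0, 0], 0]], hand=1, force=30)

```text
clock: 12.03
eef_pos: [580.0, 253.6, 39.6]
eef_rot: [3.14, -0.0, 1.59]
wrist_force: [5.8, 1.4, -2.6]
finger_gap: 14.0
```

Emit:
send_rows(commands=[[[-0.005, 0, 0], 0], [[-0.015, 0, 0], 0], [[-0.03, 0, 0], 0], [[-0.045, 0, 0], 0], [[-0.06, 0, 0], 0], [[-0.075, 0, 0], 0], [[-0.085, 0, 0], 0], [[-0.085, 0, 0], 0]])

```text
clock: 12.7
eef_pos: [582.0, 166.7, 39.6]
eef_rot: [3.139, 0.0, 1.588]
wrist_force: [9.7, -2.7, -6.1]
finger_gap: 13.7
```

Emit:
send_rows(commands=[[[-0.01, 0, 0], 0], [[-0.02, 0, 0], 0], [[-0.03, 0, 0], 0], [[-0.04, 0, 0], 0], [[-0.05, 0, 0], 0], [[-0.056, 0, 0], 0], [[-0.06, 0, 0], 0], [[-0.06, 0, 0], 0]])

```text
clock: 13.37
eef_pos: [583.4, 108.6, 39.6]
eef_rot: [3.138, -0.001, 1.589]
wrist_force: [12.7, 2.1, -6.7]
finger_gap: 13.8
```

Run:
```python
from h import *
im,c=shot('wrist','w9.png')
go(580,108,41,1.585);print(manip.read_state()['wrist_force'])
```

```text
turn 0.005 j6 now 0.103
shift [-0.0005 -0.0034 -0.0014] pos [583.4 108.6  39.6] yaw 1.59 gap 14.1 t 13.42
[12.80389765  1.26493786 -7.33988867]
```

View pics/w9.png

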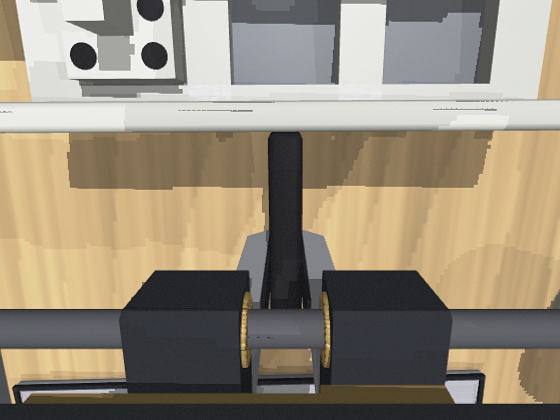

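Emit:
send_rows(commands=[[[0, 0, 0], 0], [[0, 0, 0], 0], [[0, 0, 0], 0], [[0, 0, 0], 0], [[0, 0, -0.02], 0], [[0, 0, -0.05], 0], [[0, 0, -0.09], 0], [[0, 0, -0.13], 0]], hand=-0.1)

```text
clock: 14.08
eef_pos: [581.3, 108.5, 170.6]
eef_rot: [-3.14, 0.0, 1.59]
wrist_force: [-0.3, -0.6, -1.2]
finger_gap: 51.6
```

Emit:
send_rows(commands=[[[0, 0, -0.03], 0], [[0.01, 0, -0.05], 0], [[0.03, 0, -0.06], 0], [[0.035, 0, -0.06], 0], [[0.035, 0, -0.06], 0], [[0.035, 0, -0.06], 0], [[0.035, 0, -0.06], 0], [[0.035, 0, -0.06], 0]])

```text
clock: 14.75
eef_pos: [581.2, 142.9, 228.4]
eef_rot: [-3.14, 0.0, 1.589]
wrist_force: [-0.3, -0.1, 1.2]
finger_gap: 51.8
```

Run:
```python
from h import *
im,c=shot('wrist','w10.png')
go(580,108,41,1.585)
```

```text
turn 0.004 j6 now 0.162
shift [-0.0348 -0.0016  0.1877] pos [581.2 142.9 228.6] yaw 1.589 gap 52.0 t 14.8
```

View pics/w10.png

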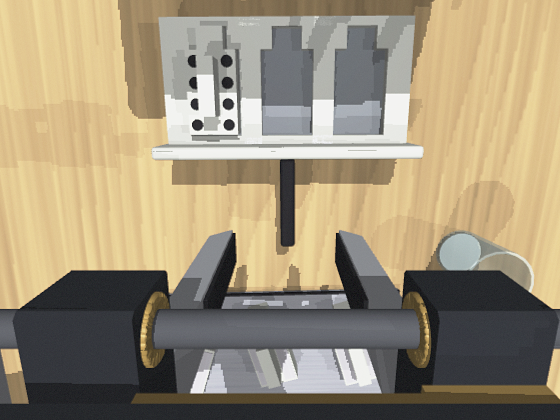

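Run:
```python
from h import *
im=cv2.imread('pics/w10.png')
cv2.imwrite('pics/w10z.png',cv2.resize(im[10:165,145:430],None,fx=2.8,fy=2.8*1.3,interpolation=cv2.INTER_NEAREST))
```

```text
(no output)
```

View pics/w10z.png

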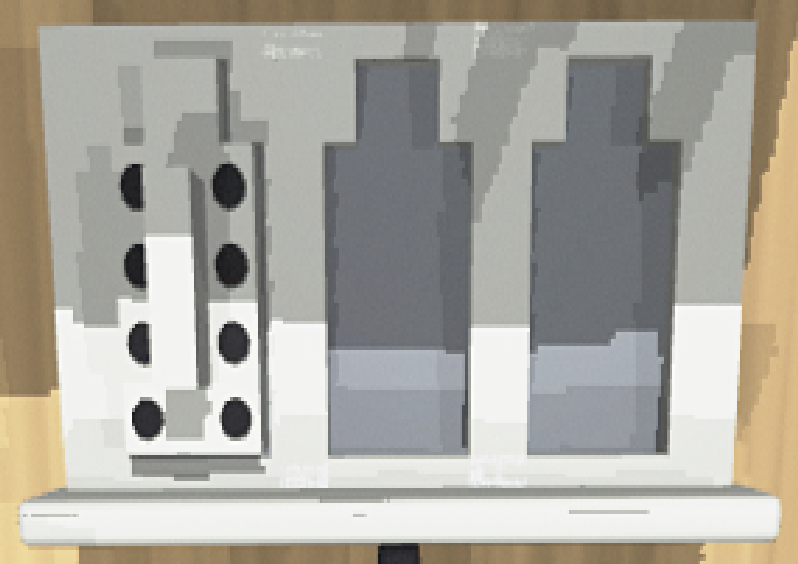

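Run:
```python
from h import *
c=cam('wrist')
z=lambda l:np.array(l,float)/np.array([2.8,3.64])+[145,10]
for n,l in [('p1',[(324,143),(472,142),(328,455),(468,455),(357,60),(440,60)]),('p2',[(531,143),(683,142),(528,455),(669,455),(567,59),(651,59)])]:
    w=cast(c,z(l),42);print(n);print(w.round(1))
r=cast(c,z([(142,235),(191,235),(150,388),(196,388),(145,170),(190,170)]),80);print('spent rib',r.round(1))
print('drawer corners',cast(c,z([(40,28),(755,20)]),42).round(1))
```

```text
p1
[[554.9 268.4  42. ]
 [604.5 269.5  42. ]
 [556.5 189.   42. ]
 [606.  189.9  42. ]
 [565.7 288.3  42. ]
 [593.2 288.8  42. ]]
p2
[[624.3 269.6  42. ]
 [675.2 270.8  42. ]
 [627.2 190.3  42. ]
 [677.1 191.2  42. ]
 [635.2 289.8  42. ]
 [663.  290.3  42. ]]
spent rib [[501.9 241.3  80. ]
 [516.8 241.6  80. ]
 [503.  206.3  80. ]
 [517.4 206.5  80. ]
 [503.3 255.7  80. ]
 [516.9 255.9  80. ]]
drawer corners [[461.3 294.   42. ]
 [696.4 300.   42. ]]
```

Run:
```python
from h import *
go(509.8,231.3,57,1.592)
```

```text
turn -0.003 j6 now 0.162
shift [ 0.0897 -0.0696  0.1717] pos [581.2 142.9 228.6] yaw 1.589 gap 52.0 t 14.8
```

Emit:
send_rows(commands=[[[0.025, -0.02, 0.01], -0.003], [[0.055, -0.045, 0.03], -0.003], [[0.085, -0.0695, 0.05], -0.003], [[0.0895, -0.0695, 0.08], -0.003], [[0.0895, -0.0695, 0.1], -0.003], [[0.0895, -0.0695, 0.11], -0.003], [[0.0895, -0.0695, 0.11], -0.003], [[0.0895, -0.0695, 0.11], -0.003]])

```text
clock: 15.47
eef_pos: [510.7, 231.3, 120.0]
eef_rot: [3.141, -0.0, 1.592]
wrist_force: [0.1, 0.4, -0.3]
finger_gap: 51.9
```

Run:
```python
from h import *
im,c=shot('wrist','w11.png')
go(509.8,231.3,57,1.592)
```

```text
turn -0.0 j6 now 0.339
shift [-0.0001 -0.0013  0.0636] pos [511.  231.4 120.6] yaw 1.592 gap 51.5 t 15.52
```

View pics/w11.png

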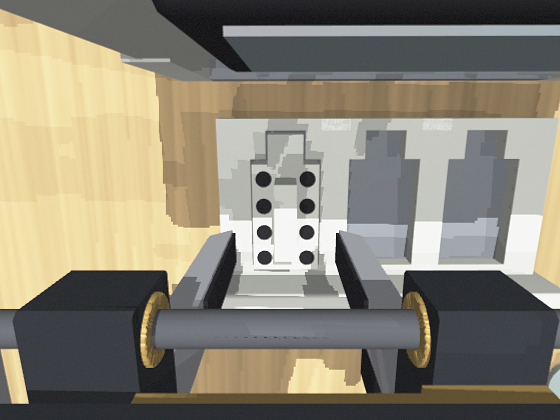

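Emit:
send_rows(commands=[[[0, -0.001, 0.01], 0], [[0, -0.001, 0.025], 0], [[0, -0.001, 0.04], 0], [[0, -0.001, 0.055], 0], [[0, -0.001, 0.062], 0], [[0, -0.001, 0.062], 0], [[0, -0.001, 0.062], 0], [[0, -0.001, 0.062], 0]])

```text
clock: 16.18
eef_pos: [509.7, 231.9, 58.5]
eef_rot: [3.14, -0.001, 1.593]
wrist_force: [-0.3, -0.7, -0.1]
finger_gap: 51.4
```

Emit:
send_rows(commands=[[[0, 0, 0], 0], [[0, 0, 0], 0], [[0, 0, 0], 0], [[0, 0, 0], 0], [[0, 0, 0], 0], [[0, 0, 0], 0], [[0, 0, 0], 0], [[0, 0, 0], 0]], hand=1, force=30)

```text
clock: 16.85
eef_pos: [509.2, 231.7, 57.5]
eef_rot: [3.141, -0.0, 1.593]
wrist_force: [0.5, -0.3, 0.8]
finger_gap: 14.0
```

Emit:
send_rows(commands=[[[0, 0, -0.005], 0], [[0, 0, -0.015], 0], [[0, 0, -0.03], 0], [[0, 0, -0.05], 0], [[0, 0, -0.08], 0], [[0, 0, -0.11], 0], [[0, 0, -0.13], 0], [[0, 0, -0.13], 0]])

```text
clock: 17.52
eef_pos: [510.5, 232.3, 192.9]
eef_rot: [3.135, -0.002, 1.593]
wrist_force: [0.8, 0.0, -1.0]
finger_gap: 13.6
```

Run:
```python
from h import *
im,c=shot('wrist','w12.png')
go(445,-353,190,1.592)
```

```text
turn 0.001 j6 now 0.34
shift [-0.5834 -0.0777 -0.0011] pos [509.8 232.  190. ] yaw 1.593 gap 14.0 t 17.57
```

View pics/w12.png

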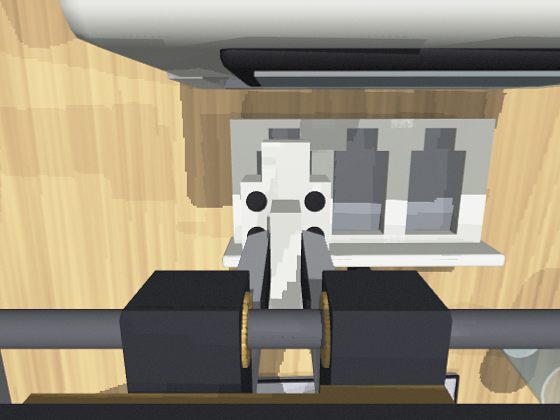

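Emit:
send_rows(commands=[[[-0.03, 0, 0], 0], [[-0.07, -0.01, 0], 0], [[-0.11, -0.02, 0], 0], [[-0.15, -0.02, 0], 0], [[-0.19, -0.03, 0], 0], [[-0.23, -0.03, 0], 0], [[-0.27, -0.04, 0], 0], [[-0.31, -0.04, 0], 0]])

```text
clock: 18.23
eef_pos: [474.1, -80.7, 186.5]
eef_rot: [-3.14, -0.0, 1.593]
wrist_force: [0.2, 0.2, -0.2]
finger_gap: 13.7
```

Run:
```python
from h import *
go(446,-330,190,1.592)
```

```text
turn 0.001 j6 now -0.267
shift [-0.2486 -0.0336 -0.0036] pos [474.1 -80.7 186.5] yaw 1.593 gap 13.7 t 18.23
```

Emit:
send_rows(commands=[[[-0.035, -0.01, 0], 0], [[-0.075, -0.01, 0], 0], [[-0.115, -0.02, 0], 0], [[-0.155, -0.03, 0], 0], [[-0.195, -0.034, 0], 0], [[-0.225, -0.034, 0], 0], [[-0.245, -0.034, 0], 0], [[-0.25, -0.034, 0], 0]])

```text
clock: 18.9
eef_pos: [446.4, -332.1, 185.8]
eef_rot: [-3.14, -0.001, 1.59]
wrist_force: [-0.2, 0.1, -0.6]
finger_gap: 13.6
```

Run:
```python
from h import *
im,c=shot('wrist','w13.png')
print(cast(c,[(0,0)],65))
go(446,-355,60,1.592)
```

```text
[[ 228.55979918 -185.78529165   65.        ]]
turn -0.001 j6 now -0.724
shift [-0.0239 -0.0009  0.1259] pos [ 446.7 -331.2  185.9] yaw 1.591 gap 13.8 t 18.95
```

View pics/w13.png

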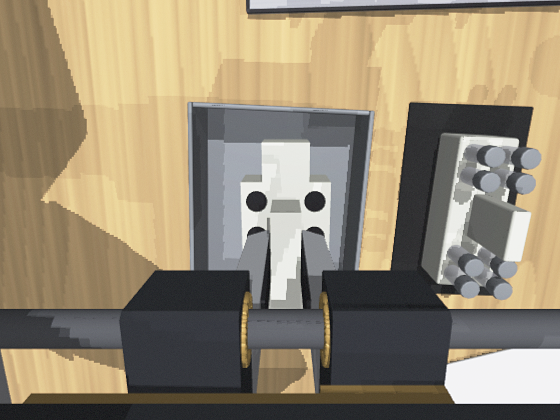

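Emit:
send_rows(commands=[[[-0.024, -0.002, 0.02], 0], [[-0.024, -0.002, 0.05], 0], [[-0.024, -0.002, 0.08], 0], [[-0.024, -0.002, 0.11], 0], [[-0.024, -0.002, 0.13], 0], [[-0.024, -0.002, 0.145], 0], [[-0.024, -0.002, 0.145], 0], [[-0.024, -0.002, 0.145], 0]])

```text
clock: 19.62
eef_pos: [446.0, -352.5, 42.1]
eef_rot: [-3.14, -0.001, 1.594]
wrist_force: [-0.3, -0.5, -0.2]
finger_gap: 13.7
```

Emit:
send_rows(commands=[[[0, 0, 0], 0], [[0, 0, 0], 0], [[0, 0, 0], 0], [[0, 0, 0], 0], [[0, 0, -0.02], 0], [[0, 0, -0.06], 0], [[0, 0, -0.1], 0], [[0, 0, -0.14], 0]], hand=-0.1)

```text
clock: 20.28
eef_pos: [445.7, -353.6, 184.5]
eef_rot: [-3.142, 0.0, 1.593]
wrist_force: [1.1, -0.7, -0.0]
finger_gap: 51.5
```

Emit:
send_rows(commands=[[[0.02, 0.0, -0.04], 0], [[0.06, 0.01, -0.08], 0], [[0.1, 0.02, -0.08], 0], [[0.14, 0.04, -0.08], 0], [[0.17, 0.06, -0.08], 0], [[0.2, 0.08, -0.08], 0], [[0.2, 0.1, -0.08], 0], [[0.2, 0.1, -0.08], 0]])

```text
clock: 20.95
eef_pos: [543.9, -149.2, 262.6]
eef_rot: [3.141, -0.0, 1.596]
wrist_force: [0.2, 0.1, -0.9]
finger_gap: 51.7
```

Run:
```python
from h import *
im,c=shot('wrist','w14.png')
im,c=shot('scene','s14.png')
cv2.imwrite('pics/s14z.png',cv2.resize(im[100:400,190:380],None,fx=3,fy=2,interpolation=cv2.INTER_CUBIC))
go(470,-101,60,1.592)
```

```text
turn 0.002 j6 now -0.361
shift [ 0.0519 -0.0705  0.2024] pos [ 541.7 -151.3  262.3] yaw 1.594 gap 51.6 t 21.05
```

View pics/w14.png

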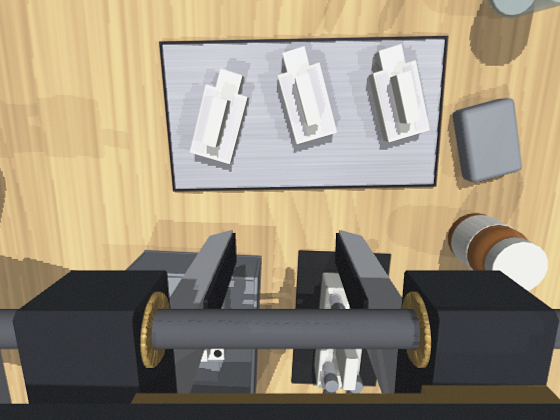

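View pics/s14z.png

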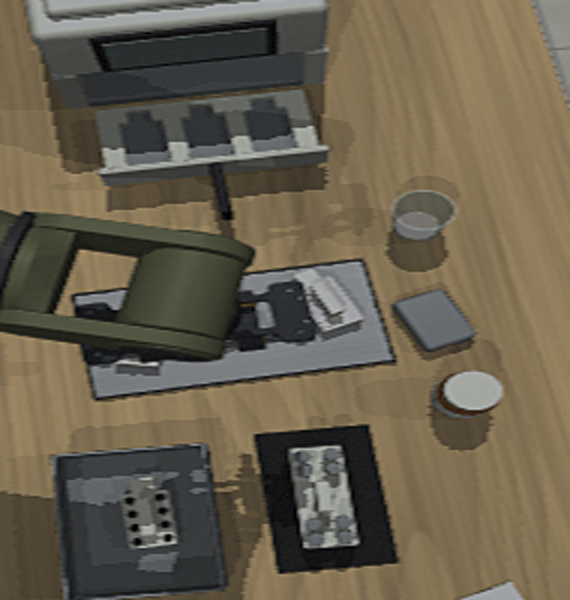

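Run:
```python
from h import *
im=cv2.imread('pics/w14.png')
cv2.imwrite('pics/w14z.png',cv2.resize(im[30:190,180:440],None,fx=3,fy=3,interpolation=cv2.INTER_NEAREST))
```

```text
(no output)
```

View pics/w14z.png

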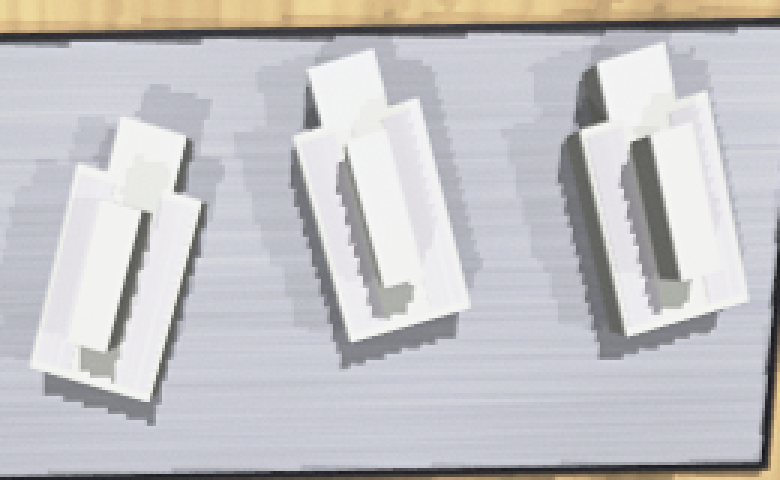

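```bash
cat >> h.py <<'E'
def cart(c,pts,z):
    """pts: backL,backR,frontL,frontR,noseL,noseR in px at top-of-body height z"""
    w=cast(c,pts,z)[:,:2]; L=np.array([[-42,23],[-42,-23],[34,23],[34,-23],[54,12],[54,-12]],float)
    # rigid fit (Kabsch)
    a=L-L.mean(0);b=w-w.mean(0);H=a.T@b
    th=np.arctan2(H[0,1]-H[1,0],H[0,0]+H[1,1]);Rm=np.array([[np.cos(th),-np.sin(th)],[np.sin(th),np.cos(th)]])
    o=w.mean(0)-Rm@L.mean(0);res=w-(L@Rm.T+o)
    return o,th,np.abs(res).max()
E
python3 - <<'E'
from h import *
c=cam('wrist')
z=lambda l:np.array(l,float)/3+[180,30]
for l in ([(32,367),(152,402),(78,165),(203,198),(122,117),(187,135)],[(352,341),(469,305),(295,137),(417,99),(308,70),(374,49)],[(625,336),(747,302),(580,128),(708,93),(596,64),(664,43)]):
    print(cart(c,z(l),30))
E
```

```text
(array([466.91334558, -94.40159166]), np.float64(1.3152239479724073), np.float64(0.7939466183127593))
(array([562.67955849, -69.91257737]), np.float64(1.8761155594961463), np.float64(0.7036591990637362))
(array([664.75467802, -65.58606553]), np.float64(1.873892919787868), np.float64(0.6229513976044814))
```

Run:
```python
from h import *
go(664.7,-65.6,33.5,1.874)
```

```text
turn -0.28 j6 now -0.361
shift [0.0828 0.125  0.2288] pos [ 541.7 -151.3  262.3] yaw 1.594 gap 51.6 t 21.05
```

Emit:
send_rows(commands=[[[0.02, 0.03, 0.01], -0.08], [[0.04, 0.06, 0.03], -0.16], [[0.06, 0.09, 0.06], -0.24], [[0.083, 0.12, 0.09], -0.28], [[0.083, 0.125, 0.12], -0.28], [[0.083, 0.125, 0.13], -0.28], [[0.083, 0.125, 0.13], -0.28], [[0.083, 0.125, 0.13], -0.28]])

```text
clock: 21.72
eef_pos: [664.3, -67.3, 133.8]
eef_rot: [3.141, 0.0, 1.871]
wrist_force: [0.5, -0.1, 0.4]
finger_gap: 52.0
```

Run:
```python
from h import *
im,c=shot('wrist','w15.png')
go(664.7,-65.6,33.5,1.874)
```

```text
turn -0.003 j6 now -0.456
shift [0.0018 0.0002 0.1015] pos [664.8 -67.3 135. ] yaw 1.871 gap 52.0 t 21.77
```

View pics/w15.png

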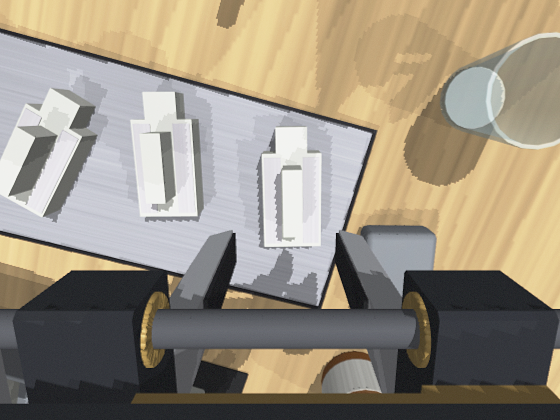

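Run:
```python
from h import *
c=cam('wrist')
o,t,r=cart(c,[(262,248),(321,247),(262,153),(321,152),(275,127),(307,127)],30);print(o,t,r)
im=cv2.imread('pics/w15.png');cv2.imwrite('pics/w15z.png',cv2.resize(im[115:260,230:350],None,fx=4,fy=4,interpolation=cv2.INTER_NEAREST))
go(*o,33.5,t)
```

```text
[668.20228202 -63.07894908] 1.8794595401519247 2.2345733464273962
turn -0.008 j6 now -0.456
shift [0.0032 0.0043 0.1016] pos [664.8 -67.3 135. ] yaw 1.871 gap 52.0 t 21.77
```

View pics/w15z.png

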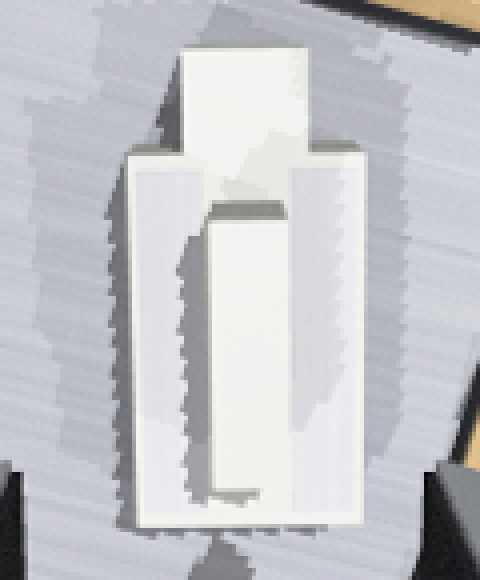

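Run:
```python
from h import *
c=cam('wrist')
z=lambda l:np.array(l,float)/4+[230,115]
o,t,r=cart(c,z([(138,525),(363,523),(130,154),(367,152),(183,48),(308,47)]),30);print(o,t,r)
print('rib',cast(c,z([(208,220),(287,220),(213,490),(290,490)]),56))
go(*o,33.5,t)
```

```text
[668.72392107 -62.62612324] 1.8834803105527476 0.5574544303551221
rib [[653.71086514 -41.01771501  56.        ]
 [667.22789543 -36.83615431  56.        ]
 [669.59366065 -89.51383335  56.        ]
 [683.38208089 -85.25323621  56.        ]]
turn -0.012 j6 now -0.456
shift [0.0034 0.0049 0.1016] pos [664.8 -67.3 135. ] yaw 1.871 gap 52.0 t 21.77
```

Emit:
send_rows(commands=[[[0.003, 0.004, 0.01], -0.012], [[0.003, 0.004, 0.02], -0.012], [[0.003, 0.004, 0.02], -0.012], [[0.003, 0.004, 0.02], -0.012], [[0.003, 0.004, 0.02], -0.012], [[0.003, 0.004, 0.02], -0.012], [[0.003, 0.004, 0.02], -0.012], [[0.003, 0.004, 0.02], -0.012]])

```text
clock: 22.43
eef_pos: [667.7, -61.9, 112.7]
eef_rot: [3.141, 0.0, 1.885]
wrist_force: [0.5, 0.1, 0.7]
finger_gap: 51.3
```

Run:
```python
from h import *
im,c=shot('wrist','w16.png')
cv2.imwrite('pics/w16z.png',cv2.resize(im[95:270,220:360],None,fx=4,fy=3.4,interpolation=cv2.INTER_NEAREST))
go(668.5,-63,33.5,1.88)
```

```text
turn 0.005 j6 now -0.461
shift [-0.0013  0.0003  0.0792] pos [667.7 -61.9 112.7] yaw 1.885 gap 51.9 t 22.48
```

View pics/w16z.png

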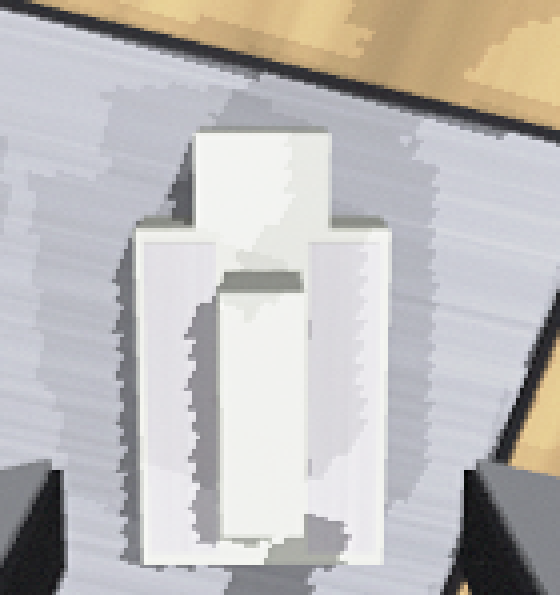

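Run:
```python
from h import *
c=cam('wrist')
z=lambda l:np.array(l,float)/[4,3.4]+[220,95]
o,t,r=cart(c,z([(143,565),(383,564),(136,230),(391,230),(196,132),(329,132)]),30);print(o,t,r)
print('rib',cast(c,z([(217,292),(305,291),(220,540),(304,537)]),56).mean(0))
go(*o,33.5,t)
```

```text
[667.68294062 -62.53337997] 1.8856670702311764 0.4897541785498163
rib [667.44584174 -62.7132316   56.        ]
turn -0.001 j6 now -0.461
shift [-0.0006 -0.0003  0.0792] pos [667.7 -61.9 112.7] yaw 1.885 gap 51.9 t 22.48
```

Emit:
send_rows(commands=[[[-0.0007, 0, 0.015], 0], [[-0.0007, 0, 0.035], 0], [[-0.0007, 0, 0.055], 0], [[-0.0007, 0, 0.07], 0], [[-0.0007, 0, 0.078], 0], [[-0.0007, 0, 0.079], 0], [[-0.0007, 0, 0.079], 0], [[-0.0007, 0, 0.079], 0]])

```text
clock: 23.15
eef_pos: [668.5, -62.6, 34.7]
eef_rot: [3.14, 0.001, 1.885]
wrist_force: [-1.0, -0.3, -0.4]
finger_gap: 51.6
```

Emit:
send_rows(commands=[[[0, 0, 0], 0], [[0, 0, 0], 0], [[0, 0, 0], 0], [[0, 0, 0], 0], [[0, 0, 0], 0], [[0, 0, 0], 0], [[0, 0, 0], 0], [[0, 0, 0], 0]], hand=1, force=30)

```text
clock: 23.82
eef_pos: [667.9, -62.5, 33.5]
eef_rot: [3.142, 0.0, 1.885]
wrist_force: [0.3, 0.2, 0.9]
finger_gap: 13.9
```

Run:
```python
from h import *
go(667.7,-62.5,33.5,1.88)
```

```text
turn 0.005 j6 now -0.462
shift [ 0.0001 -0.0002  0.    ] pos [667.9 -62.5  33.5] yaw 1.885 gap 13.9 t 23.82
```

Emit:
send_rows(commands=[[[0, 0, -0.005], 0], [[0, 0, -0.015], 0], [[0, 0, -0.03], 0], [[0, 0, -0.05], 0], [[0, 0, -0.08], 0], [[0, 0, -0.11], 0], [[0, 0, -0.14], 0], [[0, 0, -0.16], 0]])

```text
clock: 24.48
eef_pos: [668.3, -62.6, 197.9]
eef_rot: [3.138, 0.002, 1.885]
wrist_force: [-0.9, 0.7, -0.1]
finger_gap: 13.9
```

Run:
```python
from h import *
go(650.7,234.2,190,1.592)
```

```text
turn 0.293 j6 now -0.462
shift [0.2877 0.0749 0.0077] pos [668.3 -62.6 197.9] yaw 1.885 gap 13.9 t 24.48
```

Emit:
send_rows(commands=[[[0.03, 0.01, 0], 0.04], [[0.065, 0.02, 0], 0.08], [[0.1, 0.03, 0], 0.12], [[0.14, 0.04, 0], 0.17], [[0.18, 0.05, 0], 0.22], [[0.22, 0.06, 0], 0.26], [[0.255, 0.07, 0], 0.293], [[0.28, 0.075, 0.01], 0.293]])

```text
clock: 25.15
eef_pos: [652.7, 230.5, 186.3]
eef_rot: [3.138, -0.001, 1.592]
wrist_force: [1.4, 0.2, -1.0]
finger_gap: 14.0
```

Emit:
send_rows(commands=[[[0.003, 0, 0.01], 0], [[0.006, 0, 0.03], 0], [[0.007, 0, 0.05], 0], [[0.007, 0, 0.06], 0], [[0.007, 0, 0.06], 0], [[0.007, 0, 0.06], 0], [[0.007, 0, 0.06], 0], [[0.007, 0, 0.06], 0]])

```text
clock: 25.82
eef_pos: [653.2, 233.7, 125.1]
eef_rot: [3.14, -0.001, 1.591]
wrist_force: [1.8, -0.5, -1.4]
finger_gap: 13.7
```

Run:
```python
from h import *
im,c=shot('wrist','w17.png')
cv2.imwrite('pics/w17z.png',cv2.resize(im[90:280,150:400],None,fx=3.2,fy=3.1,interpolation=cv2.INTER_NEAREST))
go(650.4,234.4,60,1.592)
```

```text
turn -0.0 j6 now 0.27
shift [ 0.0006 -0.0028  0.0648] pos [653.1 233.8 124.8] yaw 1.592 gap 13.8 t 25.87
```

View pics/w17z.png

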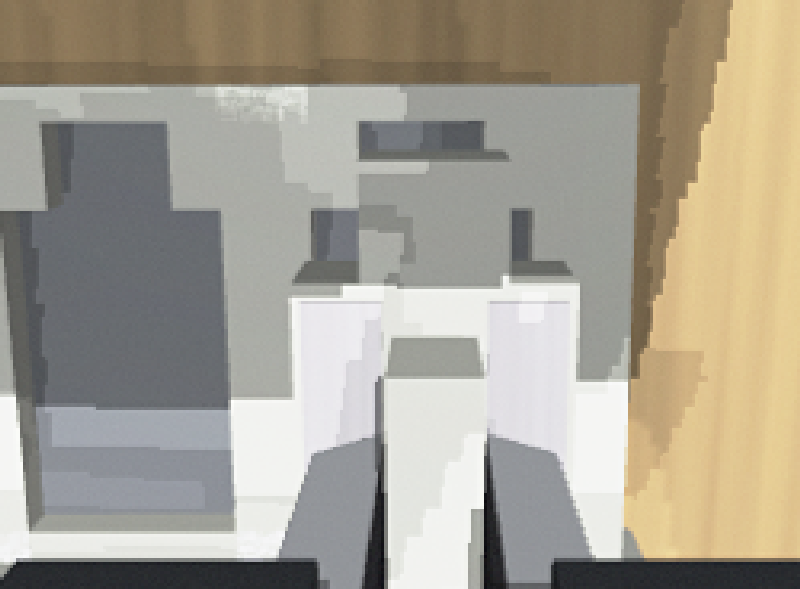

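Run:
```python
from h import *
c=cam('wrist');st=manip.read_state()
z=lambda l:np.array(l,float)/[3.2,3.1]+[150,90]
print('p2 nose/front',cast(c,z([(359,122),(484,122),(312,210),(533,210)]),42).round(1))
print('p1',cast(c,z([(42,123),(166,122),(221,210),(28,530),(235,530)]),42).round(1))
zt=st['eef_pos'][2]-27.5+24
print('held',st['eef_pos'],cast(c,z([(359,161),(508,160),(291,284),(579,282)]),zt).round(1))
```

```text
p2 nose/front [[635.  290.2  42. ]
 [662.7 290.8  42. ]
 [624.5 269.9  42. ]
 [674.3 270.9  42. ]]
p1 [[564.9 288.6  42. ]
 [592.3 289.4  42. ]
 [604.  269.5  42. ]
 [555.7 188.7  42. ]
 [605.6 189.7  42. ]]
held [653.07123303 233.82543118 124.83164068] [[639.8 287.7 121.3]
 [663.  288.3 121.3]
 [629.  267.3 121.3]
 [675.1 268.6 121.3]]
```

Emit:
send_rows(commands=[[[0.0006, -0.0029, 0.01], 0], [[0.0006, -0.0029, 0.025], 0], [[0.0006, -0.0029, 0.035], 0], [[0.0006, -0.0029, 0.045], 0], [[0.0006, -0.0029, 0.05], 0], [[0.0006, -0.0029, 0.05], 0], [[0.0006, -0.0029, 0.05], 0], [[0.0006, -0.0029, 0.05], 0]])

```text
clock: 26.53
eef_pos: [650.0, 234.6, 74.2]
eef_rot: [3.141, -0.0, 1.592]
wrist_force: [-0.2, 0.5, 0.6]
finger_gap: 13.5
```

Run:
```python
from h import *
im,c=shot('wrist','w18.png')
cv2.imwrite('pics/w18z.png',cv2.resize(im[90:280,150:400],None,fx=3.2,fy=3.1,interpolation=cv2.INTER_NEAREST))
go(650.2,234.4,58,1.592)
```

```text
turn -0.0 j6 now 0.272
shift [-0.0002  0.0002  0.0162] pos [650.  234.6  74.2] yaw 1.592 gap 13.7 t 26.58
```

View pics/w18z.png

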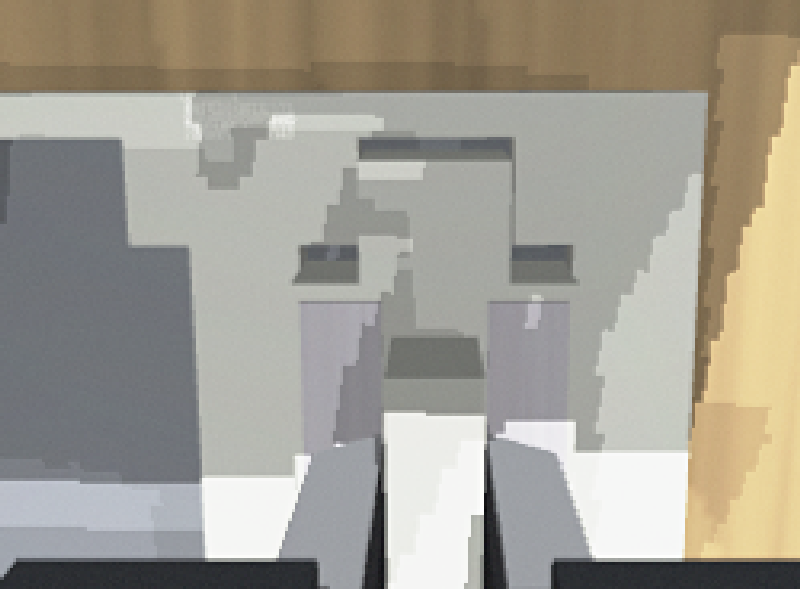

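Emit:
send_rows(commands=[[[-0.0002, 0.0002, 0.003], 0], [[-0.0002, 0.0002, 0.006], 0], [[-0.0002, 0.0002, 0.008], 0], [[-0.0002, 0.0002, 0.01], 0], [[-0.0002, 0.0002, 0.012], 0], [[-0.0002, 0.0002, 0.014], 0], [[-0.0002, 0.0002, 0.016], 0], [[-0.0002, 0.0002, 0.016], 0]])

```text
clock: 27.25
eef_pos: [650.0, 234.3, 57.6]
eef_rot: [3.141, -0.0, 1.592]
wrist_force: [0.0, 0.0, -0.9]
finger_gap: 14.2
```

Emit:
send_rows(commands=[[[0, 0, 0], 0], [[0, 0, 0], 0], [[0, 0, 0], 0], [[0, 0, 0], 0], [[0, 0, -0.01], 0], [[0, 0, -0.03], 0], [[0, 0, -0.06], 0], [[0, 0, -0.1], 0]], hand=-0.1)

```text
clock: 27.92
eef_pos: [648.8, 234.0, 156.9]
eef_rot: [-3.138, 0.001, 1.592]
wrist_force: [1.3, 0.6, 0.2]
finger_gap: 51.5
```

Emit:
send_rows(commands=[[[-0.03, 0, -0.03], 0], [[-0.07, -0.01, -0.06], 0], [[-0.1, -0.03, -0.06], 0], [[-0.1, -0.05, -0.06], 0], [[-0.1, -0.07, -0.06], 0], [[-0.1, -0.07, -0.06], 0], [[-0.1, -0.07, -0.06], 0], [[-0.1, -0.07, -0.06], 0]])

```text
clock: 28.58
eef_pos: [582.6, 133.0, 218.1]
eef_rot: [3.141, -0.0, 1.592]
wrist_force: [-0.6, -0.2, -0.3]
finger_gap: 51.5
```

Run:
```python
from h import *
im,c=shot('wrist','w19.png')
go(562,-70,120,1.876)
```

```text
turn -0.284 j6 now 0.142
shift [-0.2026 -0.025   0.0976] pos [582.6 133.  217.7] yaw 1.592 gap 51.7 t 28.63
```

View pics/w19.png

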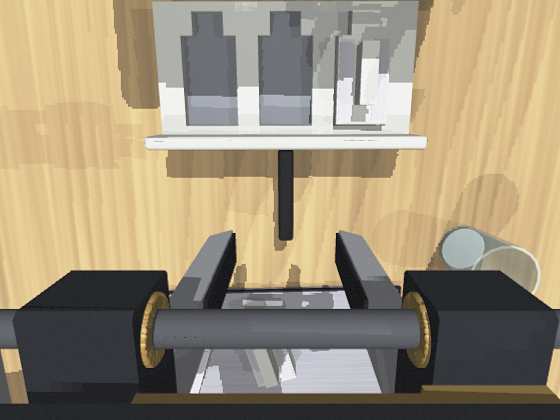

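Emit:
send_rows(commands=[[[-0.03, 0, 0], -0.05], [[-0.065, -0.01, 0.01], -0.11], [[-0.1, -0.01, 0.03], -0.17], [[-0.135, -0.02, 0.05], -0.23], [[-0.17, -0.025, 0.07], -0.284], [[-0.195, -0.025, 0.09], -0.284], [[-0.204, -0.025, 0.098], -0.284], [[-0.204, -0.025, 0.098], -0.284]])

```text
clock: 29.3
eef_pos: [560.9, -73.1, 117.4]
eef_rot: [-3.139, -0.002, 1.873]
wrist_force: [0.2, 0.0, -0.7]
finger_gap: 51.7
```

Emit:
send_rows(commands=[[[0, 0, 0], 0], [[0, 0, 0], 0], [[0, 0, 0], 0], [[0, 0, 0], 0], [[0, 0, 0], 0], [[0, 0, 0], 0], [[0, 0, 0], 0], [[0, 0, 0], 0]])

```text
clock: 29.97
eef_pos: [561.3, -71.5, 119.6]
eef_rot: [3.141, 0.0, 1.876]
wrist_force: [0.1, -0.4, -0.8]
finger_gap: 51.5
```

Run:
```python
from h import *
im,c=shot('wrist','w20.png')
cv2.imwrite('pics/w20z.png',cv2.resize(im[80:270,190:390],None,fx=4,fy=3.1,interpolation=cv2.INTER_NEAREST))
go(562,-70,33.5,1.876)
```

```text
turn -0.0 j6 now -0.497
shift [0.0013 0.0012 0.086 ] pos [561.3 -71.6 119.5] yaw 1.876 gap 51.7 t 30.02
```

View pics/w20z.png

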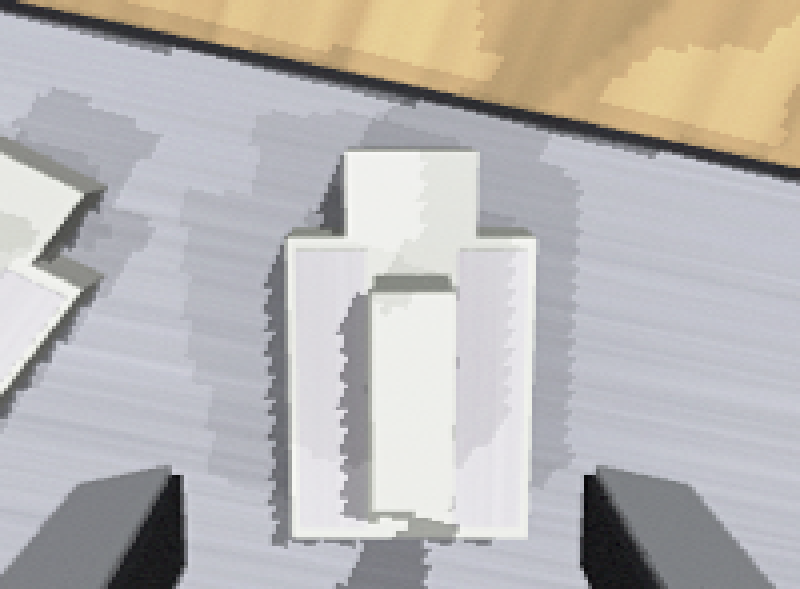

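Run:
```python
from h import *
c=cam('wrist')
z=lambda l:np.array(l,float)/[4,3.1]+[190,80]
o,t,r=cart(c,z([(292,539),(527,538),(287,239),(536,239),(345,154),(479,153)]),30);print(o,t,r)
print('rib',cast(c,z([(371,293),(455,293),(374,514),(454,512)]),56).mean(0))
go(*o,33.5,t)
```

```text
[565.27640204 -67.75586173] 1.8763078675779308 0.2941243205436308
rib [565.30065324 -67.79701572  56.        ]
turn -0.0 j6 now -0.497
shift [0.0025 0.005  0.086 ] pos [561.3 -71.6 119.5] yaw 1.876 gap 51.7 t 30.02
```

Emit:
send_rows(commands=[[[0.0025, 0.005, 0.015], 0], [[0.0025, 0.005, 0.035], 0], [[0.0025, 0.005, 0.055], 0], [[0.0025, 0.005, 0.075], 0], [[0.0025, 0.005, 0.084], 0], [[0.0025, 0.005, 0.086], 0], [[0.0025, 0.005, 0.086], 0], [[0.0025, 0.005, 0.086], 0]])

```text
clock: 30.68
eef_pos: [565.9, -67.9, 34.5]
eef_rot: [3.14, 0.001, 1.876]
wrist_force: [-0.5, -0.2, 0.0]
finger_gap: 51.6
```

Emit:
send_rows(commands=[[[0, 0, 0], 0], [[0, 0, 0], 0], [[0, 0, 0], 0], [[0, 0, 0], 0], [[0, 0, 0], 0], [[0, 0, 0], 0], [[0, 0, 0], 0], [[0, 0, 0], 0]], hand=1)

```text
clock: 31.35
eef_pos: [565.3, -67.7, 33.5]
eef_rot: [3.142, 0.0, 1.876]
wrist_force: [0.2, -0.7, 0.0]
finger_gap: 13.9
```

Emit:
send_rows(commands=[[[0, 0, -0.005], 0], [[0, 0, -0.015], 0], [[0, 0, -0.03], 0], [[0, 0, -0.05], 0], [[0, 0, -0.08], 0], [[0, 0, -0.11], 0], [[0, 0, -0.14], 0], [[0, 0, -0.16], 0]])

```text
clock: 32.02
eef_pos: [565.7, -67.8, 197.5]
eef_rot: [3.138, 0.002, 1.876]
wrist_force: [-0.1, -1.2, -0.6]
finger_gap: 13.9
```

Run:
```python
from h import *
go(580.2,233.2,190,1.592)
```

```text
turn 0.284 j6 now -0.489
shift [0.2828 0.1042 0.0074] pos [565.7 -67.8 197.5] yaw 1.876 gap 13.9 t 32.02
```

Emit:
send_rows(commands=[[[0.03, 0.01, 0], 0.04], [[0.065, 0.025, 0], 0.08], [[0.1, 0.04, 0], 0.12], [[0.14, 0.055, 0], 0.17], [[0.18, 0.07, 0], 0.22], [[0.22, 0.085, 0], 0.26], [[0.255, 0.095, 0], 0.284], [[0.28, 0.104, 0.01], 0.284]])

```text
clock: 32.68
eef_pos: [580.3, 234.2, 186.1]
eef_rot: [3.138, -0.001, 1.592]
wrist_force: [0.1, -0.3, 0.0]
finger_gap: 13.6
```

Emit:
send_rows(commands=[[[0.002, 0, 0.01], 0], [[0.002, 0, 0.03], 0], [[0.002, 0, 0.05], 0], [[0.002, 0, 0.07], 0], [[0.002, 0, 0.085], 0], [[0.002, 0, 0.09], 0], [[0.002, 0, 0.09], 0], [[0.002, 0, 0.09], 0]])

```text
clock: 33.35
eef_pos: [580.7, 232.5, 94.6]
eef_rot: [3.141, -0.0, 1.592]
wrist_force: [0.6, 0.8, -0.5]
finger_gap: 13.8
```

Run:
```python
from h import *
im,c=shot('wrist','w21.png')
cv2.imwrite('pics/w21z.png',cv2.resize(im[90:280,150:400],None,fx=3.2,fy=3.1,interpolation=cv2.INTER_NEAREST))
go(580.2,233.2,58,1.592)
```

```text
turn -0.0 j6 now 0.301
shift [ 0.0006 -0.0008  0.0369] pos [580.9 232.6  94.9] yaw 1.592 gap 13.7 t 33.4
```

View pics/w21z.png

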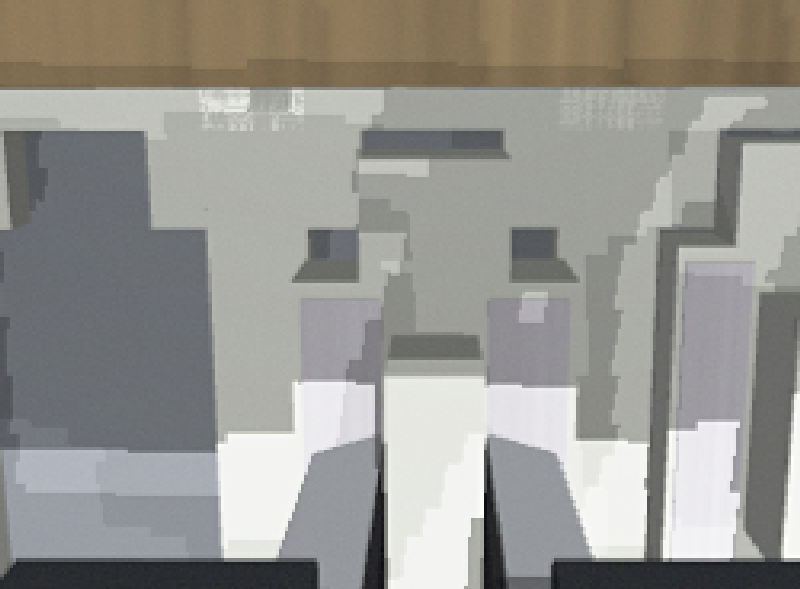

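Run:
```python
from h import *
c=cam('wrist');st=manip.read_state()
z=lambda l:np.array(l,float)/[3.2,3.1]+[150,90]
a=cast(c,z([(361,130),(503,130),(309,229),(557,229)]),42)
u=np.array([np.cos(1.592),np.sin(1.592)])
print('home',(a[0]+a[1])[:2]/2-56*u,(a[2]+a[3])[:2]/2-36*u)
zt=st['eef_pos'][2]-27.5+24
b=cast(c,z([(359,159),(508,159),(291,282),(579,282)]),zt)
print('held',(b[0]+b[1])[:2]/2-54*u,(b[2]+b[3])[:2]/2-34*u,st['eef_pos'])
```

```text
home [580.15022365 233.05465599] [580.34329816 232.90102796]
held [580.36899709 232.97719337] [580.60611124 232.90227918] [580.91021511 232.57028225  94.89303334]
```

Emit:
send_rows(commands=[[[0.0002, -0.0004, 0.008], 0], [[0.0002, -0.0004, 0.016], 0], [[0.0002, -0.0004, 0.02], 0], [[0.0002, -0.0004, 0.022], 0], [[0.0002, -0.0004, 0.0245], 0], [[0.0002, -0.0004, 0.027], 0], [[0.0002, -0.0004, 0.03], 0], [[0.0002, -0.0004, 0.033], 0]])

```text
clock: 34.07
eef_pos: [580.1, 232.8, 60.3]
eef_rot: [3.141, -0.0, 1.592]
wrist_force: [0.8, 0.8, -1.3]
finger_gap: 13.3
```

Emit:
send_rows(commands=[[[0, 0, 0.001], 0], [[0, 0, 0.002], 0], [[0, 0, 0.003], 0], [[0, 0, 0.004], 0], [[0, 0, 0.004], 0], [[0, 0, 0.004], 0], [[0, 0, 0.004], 0], [[0, 0, 0.004], 0]])

```text
clock: 34.73
eef_pos: [580.1, 232.8, 57.4]
eef_rot: [3.141, -0.0, 1.592]
wrist_force: [-3.9, -1.4, 6.1]
finger_gap: 13.8
```

Contacted the floor at 57.4: home. Release.

Emit:
send_rows(commands=[[[0, 0, 0], 0], [[0, 0, 0], 0], [[0, 0, 0], 0], [[0, 0, 0], 0], [[0, 0, -0.01], 0], [[0, 0, -0.03], 0], [[0, 0, -0.06], 0], [[0, 0, -0.1], 0]], hand=-0.1)

```text
clock: 35.4
eef_pos: [578.9, 232.4, 156.1]
eef_rot: [-3.138, 0.001, 1.592]
wrist_force: [0.0, -0.2, -0.3]
finger_gap: 51.8
```

Emit:
send_rows(commands=[[[-0.03, 0, -0.03], 0], [[-0.06, 0, -0.06], 0], [[-0.1, 0, -0.06], 0], [[-0.1, 0, -0.06], 0], [[-0.1, 0, -0.06], 0], [[-0.1, 0, -0.06], 0], [[-0.1, 0, -0.06], 0], [[-0.1, 0, -0.06], 0]])

```text
clock: 36.07
eef_pos: [581.9, 133.8, 216.1]
eef_rot: [-3.141, -0.0, 1.593]
wrist_force: [0.2, -0.6, -0.9]
finger_gap: 51.9
```

Run:
```python
from h import *
im,c=shot('wrist','w22.png')
go(468.5,-94,120,1.315)
```

```text
turn 0.278 j6 now 0.142
shift [-0.2251 -0.1184  0.0961] pos [581.9 133.7 216.1] yaw 1.593 gap 51.5 t 36.12
```

View pics/w22.png

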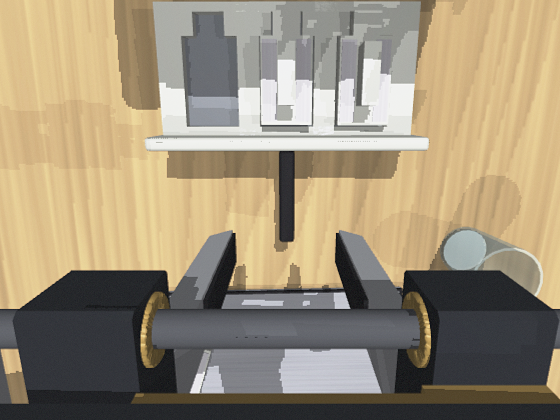

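Emit:
send_rows(commands=[[[-0.03, -0.02, 0], 0.05], [[-0.06, -0.04, 0.01], 0.11], [[-0.09, -0.055, 0.03], 0.17], [[-0.125, -0.07, 0.05], 0.23], [[-0.16, -0.09, 0.07], 0.278], [[-0.195, -0.11, 0.09], 0.278], [[-0.225, -0.118, 0.096], 0.278], [[-0.225, -0.118, 0.096], 0.278]])

```text
clock: 36.78
eef_pos: [466.4, -98.3, 118.4]
eef_rot: [-3.138, 0.001, 1.311]
wrist_force: [0.8, 0.9, -0.3]
finger_gap: 52.0
```

Emit:
send_rows(commands=[[[0, 0, 0], 0], [[0, 0, 0], 0], [[0, 0, 0], 0], [[0, 0, 0], 0], [[0, 0, 0], 0], [[0, 0, 0], 0], [[0, 0, 0], 0], [[0, 0, 0], 0]])

```text
clock: 37.45
eef_pos: [468.9, -94.4, 120.5]
eef_rot: [3.142, 0.0, 1.314]
wrist_force: [-0.4, -0.0, 0.4]
finger_gap: 51.5
```

Run:
```python
from h import *
im,c=shot('wrist','w23.png')
cv2.imwrite('pics/w23z.png',cv2.resize(im[80:270,190:390],None,fx=4,fy=3.1,interpolation=cv2.INTER_NEAREST))
go(468.5,-92,33.5,1.315)
```

```text
turn -0.001 j6 now -0.019
shift [ 0.0024 -0.001   0.0869] pos [468.9 -94.5 120.4] yaw 1.314 gap 51.8 t 37.5
```

View pics/w23z.png

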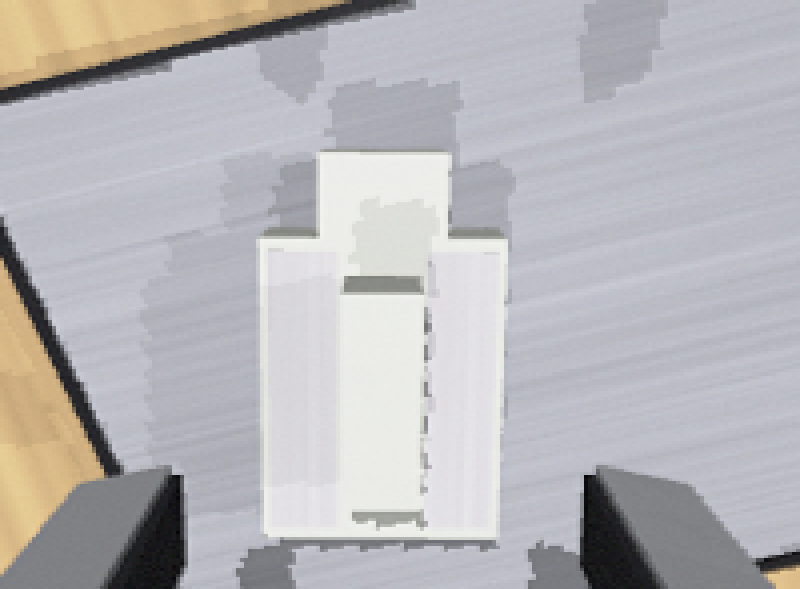

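Run:
```python
from h import *
c=cam('wrist')
z=lambda l:np.array(l,float)/[4,3.1]+[190,80]
o,t,r=cart(c,z([(265,539),(499,539),(257,240),(507,240),(318,154),(451,154)]),30);print(o,t,r)
print('rib',cast(c,z([(340,293),(424,293),(343,513),(422,513)]),56).mean(0))
go(*o,33.5,t)
```

```text
[468.88466298 -92.75368771] 1.3112039700033669 0.3810173236799983
rib [468.82662615 -92.69270471  56.        ]
turn 0.003 j6 now -0.019
shift [ 0.0017 -0.0004  0.0869] pos [468.9 -94.5 120.4] yaw 1.314 gap 51.8 t 37.5
```

Emit:
send_rows(commands=[[[0.0017, -0.0004, 0.015], 0.003], [[0.0017, -0.0004, 0.035], 0.003], [[0.0017, -0.0004, 0.055], 0.003], [[0.0017, -0.0004, 0.075], 0.003], [[0.0017, -0.0004, 0.085], 0.003], [[0.0017, -0.0004, 0.087], 0.003], [[0.0017, -0.0004, 0.087], 0.003], [[0.0017, -0.0004, 0.087], 0.003]])

```text
clock: 38.17
eef_pos: [469.4, -93.1, 34.3]
eef_rot: [3.14, 0.0, 1.311]
wrist_force: [0.3, 0.1, 0.6]
finger_gap: 51.8
```

Emit:
send_rows(commands=[[[0, 0, 0], 0], [[0, 0, 0], 0], [[0, 0, 0], 0], [[0, 0, 0], 0], [[0, 0, 0], 0], [[0, 0, 0], 0], [[0, 0, 0], 0], [[0, 0, 0], 0]], hand=1)

```text
clock: 38.83
eef_pos: [468.9, -92.9, 33.5]
eef_rot: [3.141, -0.0, 1.311]
wrist_force: [0.2, 0.3, 1.7]
finger_gap: 13.6
```

Emit:
send_rows(commands=[[[0, 0, -0.005], 0], [[0, 0, -0.015], 0], [[0, 0, -0.03], 0], [[0, 0, -0.05], 0], [[0, 0, -0.08], 0], [[0, 0, -0.11], 0], [[0, 0, -0.14], 0], [[0, 0, -0.16], 0]])

```text
clock: 39.5
eef_pos: [469.2, -93.0, 197.2]
eef_rot: [3.138, 0.0, 1.311]
wrist_force: [0.1, 0.4, -1.3]
finger_gap: 13.4
```

Run:
```python
from h import *
go(510.2,231.9,190,1.592)
```

```text
turn -0.281 j6 now -0.012
shift [ 0.3245 -0.0439  0.0071] pos [469.2 -93.  197.2] yaw 1.311 gap 13.4 t 39.5
```

Emit:
send_rows(commands=[[[0.04, 0.0, 0], -0.04], [[0.08, -0.01, 0], -0.08], [[0.12, -0.015, 0], -0.12], [[0.16, -0.02, 0], -0.17], [[0.2, -0.025, 0], -0.22], [[0.24, -0.03, 0], -0.26], [[0.28, -0.04, 0], -0.281], [[0.315, -0.044, 0.005], -0.281]])

```text
clock: 40.17
eef_pos: [506.9, 225.6, 190.2]
eef_rot: [3.14, -0.001, 1.594]
wrist_force: [0.8, -0.1, 0.3]
finger_gap: 13.9
```

Emit:
send_rows(commands=[[[0.008, 0, 0.01], 0], [[0.01, 0, 0.03], 0], [[0.01, 0, 0.05], 0], [[0.01, 0, 0.07], 0], [[0.01, 0, 0.09], 0], [[0.01, 0, 0.095], 0], [[0.01, 0, 0.095], 0], [[0.01, 0, 0.095], 0]])

```text
clock: 40.83
eef_pos: [507.5, 232.7, 94.6]
eef_rot: [3.141, -0.0, 1.592]
wrist_force: [-0.2, 0.5, -0.6]
finger_gap: 13.6
```

Run:
```python
from h import *
im,c=shot('wrist','w24.png')
cv2.imwrite('pics/w24z.png',cv2.resize(im[90:280,150:400],None,fx=3.2,fy=3.1,interpolation=cv2.INTER_NEAREST))
go(510.2,231.9,58,1.592)
```

```text
turn -0.0 j6 now 0.344
shift [-0.0011  0.0024  0.037 ] pos [507.7 232.9  95. ] yaw 1.592 gap 13.8 t 40.88
```

View pics/w24z.png

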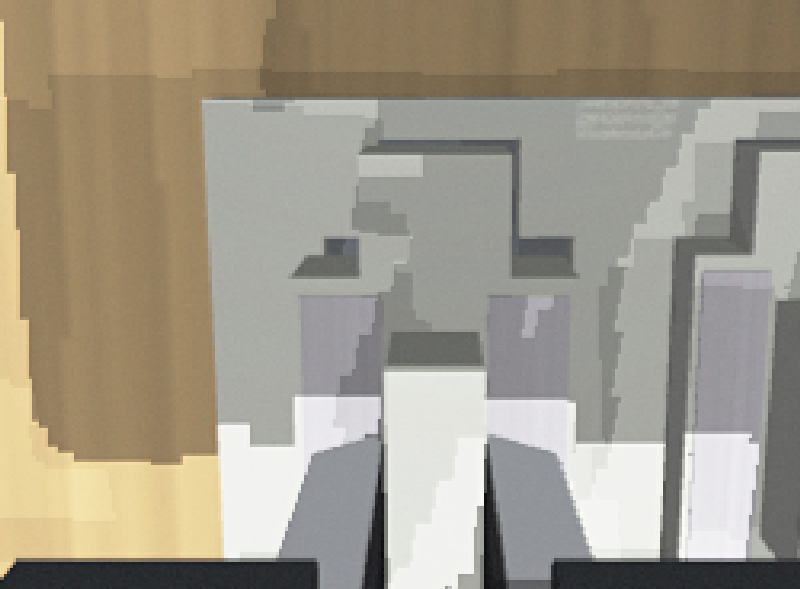

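Run:
```python
from h import *
c=cam('wrist');st=manip.read_state()
z=lambda l:np.array(l,float)/[3.2,3.1]+[150,90]
a=cast(c,z([(378,141),(520,141),(325,238),(574,238)]),42)
u=np.array([np.cos(1.592),np.sin(1.592)])
print('home',(a[0]+a[1])[:2]/2-56*u,(a[2]+a[3])[:2]/2-36*u)
zt=st['eef_pos'][2]-27.5+24
b=cast(c,z([(359,154),(511,154),(291,277),(579,277)]),zt)
h=(b[2]+b[3])[:2]/2-34*u
print('held',(b[0]+b[1])[:2]/2-54*u,h,st['eef_pos'],(b[3]-b[2]))
```

```text
home [510.35671498 231.23828988] [510.50963877 231.40219406]
held [507.39613437 234.08962574] [507.3968881  234.05161549] [507.71474013 232.88320017  94.96624627] [45.9700146  0.9404387  0.       ]
```

Emit:
send_rows(commands=[[[-0.0027, 0.0028, 0.004], 0], [[-0.0027, 0.0028, 0.012], 0], [[-0.0027, 0.0028, 0.018], 0], [[-0.0027, 0.0028, 0.02], 0], [[-0.0027, 0.0028, 0.02], 0], [[-0.0027, 0.0028, 0.02], 0], [[-0.0027, 0.0028, 0.02], 0], [[-0.0027, 0.0028, 0.02], 0]])

```text
clock: 41.55
eef_pos: [510.1, 230.2, 73.7]
eef_rot: [3.141, -0.0, 1.592]
wrist_force: [-1.1, -0.9, -1.0]
finger_gap: 13.9
```

Run:
```python
from h import *
im,c=shot('wrist','w25.png')
cv2.imwrite('pics/w25z.png',cv2.resize(im[90:280,150:400],None,fx=3.2,fy=3.1,interpolation=cv2.INTER_NEAREST))
go(510.5,230.2,57.5,1.592)
```

```text
turn -0.0 j6 now 0.337
shift [-0.      0.0004  0.0162] pos [510.1 230.2  73.7] yaw 1.592 gap 13.7 t 41.6
```

View pics/w25z.png

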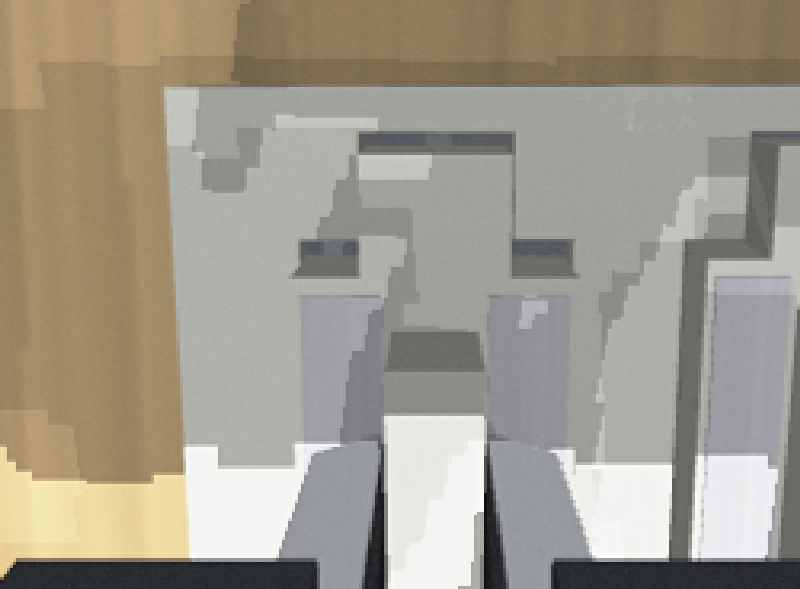

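Emit:
send_rows(commands=[[[0, 0.0002, 0.003], 0], [[0, 0.0002, 0.006], 0], [[0, 0.0002, 0.008], 0], [[0, 0.0002, 0.01], 0], [[0, 0.0002, 0.012], 0], [[0, 0.0002, 0.014], 0], [[0, 0.0002, 0.0165], 0], [[0, 0.0002, 0.0165], 0]])

```text
clock: 42.27
eef_pos: [510.4, 230.4, 57.5]
eef_rot: [3.141, -0.0, 1.592]
wrist_force: [-3.6, -0.5, 8.5]
finger_gap: 13.9
```

Emit:
send_rows(commands=[[[0, 0, 0], 0], [[0, 0, 0], 0], [[0, 0, 0], 0], [[0, 0, 0], 0], [[0, 0, -0.01], 0], [[0, 0, -0.03], 0], [[0, 0, -0.06], 0], [[0, 0, -0.1], 0]], hand=-0.1)

```text
clock: 42.93
eef_pos: [509.1, 229.7, 156.9]
eef_rot: [-3.138, 0.001, 1.592]
wrist_force: [-0.1, -0.9, -0.3]
finger_gap: 51.5
```

Emit:
send_rows(commands=[[[-0.03, 0.01, -0.03], 0], [[-0.06, 0.03, -0.06], 0], [[-0.09, 0.05, -0.07], 0], [[-0.11, 0.07, -0.07], 0], [[-0.11, 0.07, -0.07], 0], [[-0.11, 0.07, -0.07], 0], [[-0.11, 0.07, -0.07], 0], [[-0.11, 0.07, -0.07], 0]])

```text
clock: 43.6
eef_pos: [581.9, 122.5, 227.0]
eef_rot: [-3.141, -0.0, 1.593]
wrist_force: [-0.1, 0.2, -0.1]
finger_gap: 51.6
```

Run:
```python
from h import *
im,c=shot('wrist','w26.png')
im2,c2=shot('scene','s26.png')
cv2.imwrite('pics/s26z.png',cv2.resize(im2[100:400,190:380],None,fx=3,fy=2,interpolation=cv2.INTER_CUBIC))
go(582.5,105,40,1.592)
```

```text
turn 0.001 j6 now 0.124
shift [-0.0176  0.0002  0.1871] pos [581.9 122.5 227.1] yaw 1.593 gap 51.8 t 43.7
```

View pics/w26.png

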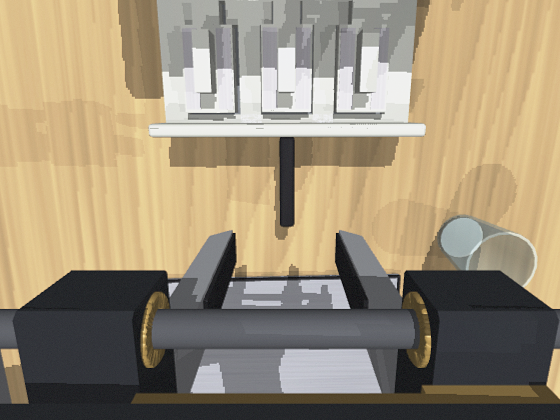

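View pics/s26z.png

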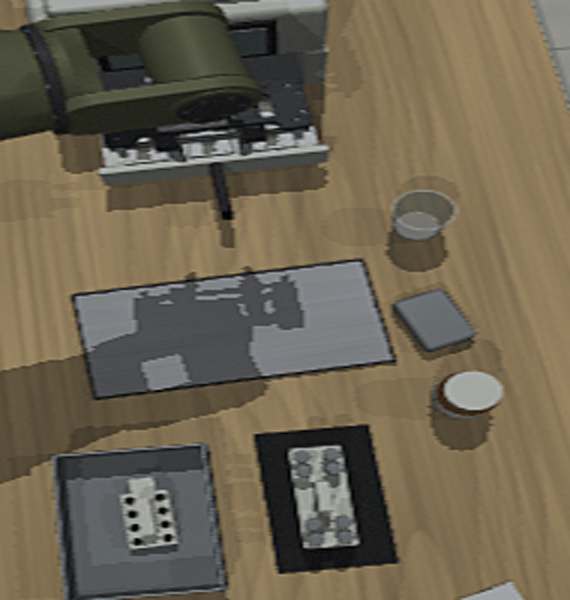

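Run:
```python
from h import *
c=cam('wrist')
print(cast(c,[(280,222),(294,222),(280.5,140),(294,140)],75).round(1))
```

```text
[[576.9  89.6  75. ]
 [590.2  89.9  75. ]
 [575.9 166.7  75. ]
 [588.1 166.9  75. ]]
```

Emit:
send_rows(commands=[[[-0.01, 0.001, 0.02], 0], [[-0.0145, 0.0013, 0.05], 0], [[-0.0145, 0.0013, 0.09], 0], [[-0.0145, 0.0013, 0.12], 0], [[-0.0145, 0.0013, 0.15], 0], [[-0.0145, 0.0013, 0.175], 0], [[-0.0145, 0.0013, 0.187], 0], [[-0.0145, 0.0013, 0.187], 0]])

```text
clock: 44.37
eef_pos: [582.6, 107.5, 37.6]
eef_rot: [-3.137, 0.0, 1.593]
wrist_force: [-0.1, 0.0, 0.5]
finger_gap: 51.7
```

Emit:
send_rows(commands=[[[0, 0, 0], 0], [[0, 0, 0], 0], [[0, 0, 0], 0], [[0, 0, 0], 0], [[0, 0, 0], 0], [[0, 0, 0], 0], [[0, 0, 0], 0], [[0, 0, 0], 0]], hand=1)

```text
clock: 45.03
eef_pos: [583.4, 107.2, 40.4]
eef_rot: [-3.14, 0.0, 1.592]
wrist_force: [-8.3, -0.5, 7.8]
finger_gap: 13.6
```

Emit:
send_rows(commands=[[[0.004, 0, 0], 0], [[0.012, 0, 0], 0], [[0.024, 0, 0], 0], [[0.036, -0.0001, 0], 0], [[0.048, -0.0002, 0], 0], [[0.06, -0.0002, 0], 0], [[0.068, -0.0003, 0], 0], [[0.07, -0.0003, 0], 0]])

```text
clock: 45.7
eef_pos: [581.8, 178.2, 40.5]
eef_rot: [-3.141, 0.0, 1.593]
wrist_force: [-7.4, -3.2, 7.5]
finger_gap: 13.8
```

Emit:
send_rows(commands=[[[0.006, 0, 0], 0], [[0.016, 0, 0], 0], [[0.028, 0, 0], 0], [[0.04, -0.0001, 0], 0], [[0.052, -0.0002, 0], 0], [[0.062, -0.0002, 0], 0], [[0.069, -0.0003, 0], 0], [[0.073, -0.0003, 0], 0]])

```text
clock: 46.37
eef_pos: [580.0, 250.9, 40.5]
eef_rot: [-3.141, 0.0, 1.593]
wrist_force: [-5.4, -1.4, 7.0]
finger_gap: 13.9
```

Emit:
send_rows(commands=[[[0.001, 0, 0], 0], [[0.002, 0, 0], 0], [[0.003, 0, 0], 0], [[0.004, 0, 0], 0], [[0.005, 0, 0], 0], [[0.005, 0, 0], 0], [[0.005, 0, 0], 0], [[0.005, 0, 0], 0]])

```text
clock: 47.03
eef_pos: [580.0, 252.3, 40.5]
eef_rot: [-3.139, 0.004, 1.591]
wrist_force: [-10.1, -20.7, 11.8]
finger_gap: 14.2
```

Emit:
send_rows(commands=[[[-0.003, 0, 0], 0], [[-0.003, 0, 0], 0], [[-0.003, 0, 0], 0], [[-0.003, 0, 0], 0], [[-0.003, 0, 0], 0], [[-0.003, 0, 0], 0], [[-0.003, 0, 0], 0], [[-0.003, 0, 0], 0]], hand=-0.1)

```text
clock: 47.7
eef_pos: [580.4, 252.2, 39.9]
eef_rot: [-3.142, 0.0, 1.592]
wrist_force: [-0.4, 0.3, 0.3]
finger_gap: 51.7
```

Emit:
send_rows(commands=[[[0, 0, -0.02], 0], [[0, 0, -0.05], 0], [[-0.01, 0, -0.09], 0], [[-0.05, 0, -0.13], 0], [[-0.08, 0, -0.17], 0], [[-0.12, 0, -0.2], 0], [[-0.16, 0, -0.2], 0], [[-0.16, 0, -0.2], 0]])

```text
clock: 48.37
eef_pos: [584.2, 89.5, 242.6]
eef_rot: [3.138, 0.0, 1.591]
wrist_force: [-0.0, -1.1, -0.5]
finger_gap: 51.8
```

Run:
```python
from h import *
im,c=shot('wrist','w27.png')
im2,c2=shot('side','s27.png')
im2,c2=shot('scene','c27.png')
go(582.5,105,40,1.592)
```

```text
turn -0.003 j6 now 0.074
shift [ 0.0141 -0.0015  0.2006] pos [584.   90.9 240.6] yaw 1.589 gap 51.9 t 48.52
```

View pics/w27.png

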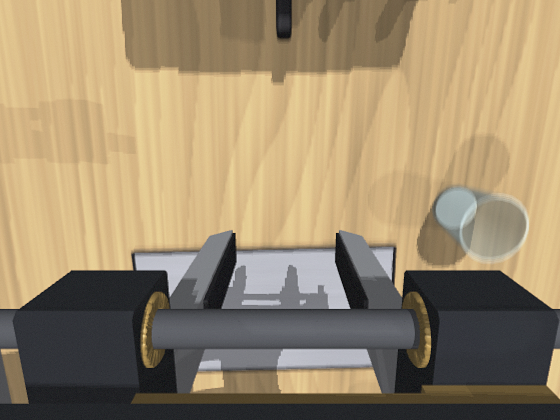

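View pics/s27.png

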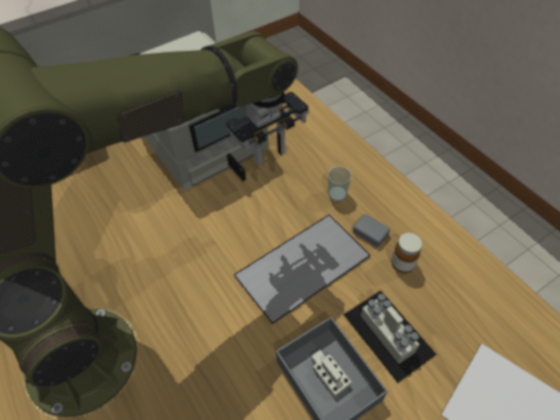

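Run:
```python
from h import *
im,c=shot('wrist','w28.png')
print(cast(c,[(284,38)],75))
s0=cv2.imread('pics/scene0.png');s1=cv2.imread('pics/c27.png')
cv2.imwrite('pics/cmp.png',np.hstack([cv2.resize(a[90:400,190:380],None,fx=2,fy=1.9) for a in(s0,s1)]))
```

```text
[[579.93145627 222.89815791  75.        ]]
```

View pics/cmp.png

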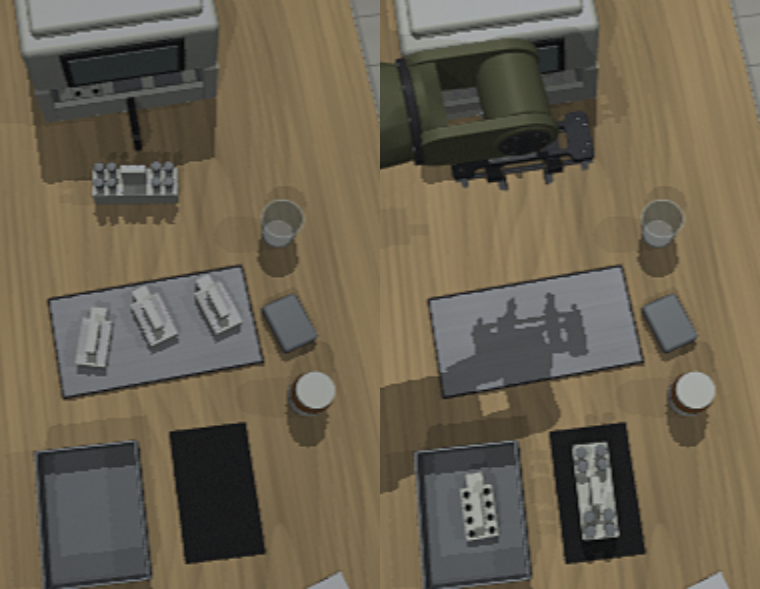

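Emit:
send_rows(commands=[[[0.03, 0, 0.012], 0], [[0.06, 0, 0.012], 0], [[0.085, 0, 0.012], 0], [[0.085, 0, 0.012], 0], [[0.085, 0, 0.012], 0], [[0.085, 0, 0.012], 0], [[0.085, 0, 0.012], 0], [[0.085, 0, 0.012], 0]])

```text
clock: 49.23
eef_pos: [582.1, 176.5, 227.9]
eef_rot: [-3.142, 0.0, 1.591]
wrist_force: [0.2, 0.3, -0.5]
finger_gap: 51.7
```

Run:
```python
from h import *
im,c=shot('wrist','w29.png')
go(584.6,176.5,226.9,1.593)
a=cv2.imread('pics/w7.png')
cv2.imwrite('pics/cmp2.png',np.vstack([x[0:145,90:450] for x in(a,im)]).repeat(2,0).repeat(2,1))
```

```text
turn -0.002 j6 now 0.214
shift [-0.      0.0025  0.001 ] pos [582.1 176.5 227.9] yaw 1.591 gap 51.8 t 49.28
```

View pics/cmp2.png

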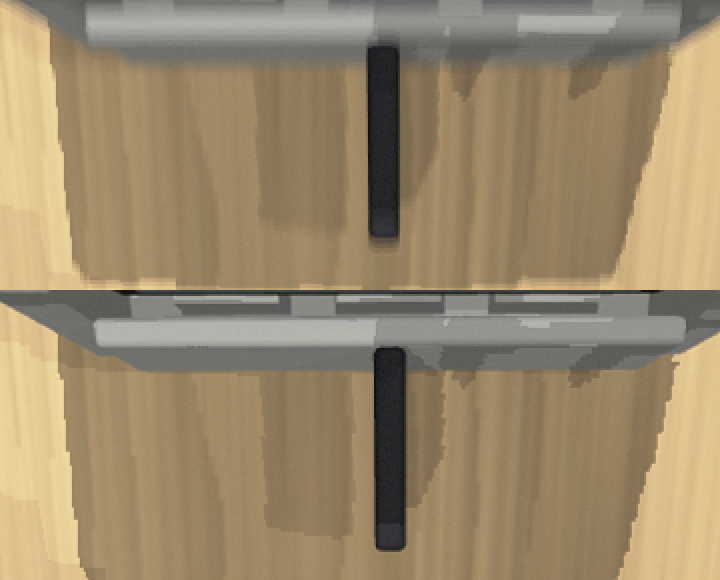

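Run:
```python
from cell import manip
print(manip.sign_off())
```

```text
the job is handed in; nothing more can be done
None
```

The job is handed in at about 49 s of the 210 s allowed, but the sign-off reported no verdict.

**What was done, in order:**
1. The rack went from in front of the analyser onto the black mat, with the drawer still shut.
2. The drawer was pulled fully out, about 145 mm.
3. The one spent cartridge present went into the grey bin.
4. The three fresh cartridges were seated in the three pockets. Each went down to the same gripping height as the home cartridge (57.4–57.6 mm against 57.5 mm).
5. The drawer was pushed back about 145 mm until it hit its stop.

**Last checks:**
- **Rack, spent cartridge, bystanders:** in the last scene and side pictures the rack is upright on the mat and the spent cartridge is in the bin. The beaker, jar and timer are where they started.
- **Drawer:** compared with the picture before opening, it looks shut. A single-pixel reading of the pull's end gave 223 mm against an expected 231 to 235 mm. I put that down to the end face being visible from that angle, since arm travel, the push at the stop and the later comparison all say it is shut.
- **Fresh cartridges:** with the drawer shut they can no longer be seen, so their seating rests on the pictures taken before closing.

My first wrist-camera positions for two cartridges were off by about 3 to 4 mm because the arm was still settling. I measured each one again before gripping it. I saw no slackened grip and no sign of anything being knocked.

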